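Pack the tablet tube and click the travel case shut

ROBOT

A 6-joint arm with a two-finger parallel gripper is mounted at the origin on the work surface. World frame = base frame: x ahead of the robot, y to its left, z up, the work surface at z = 0. Lengths are in mm, angles in rad, forces in N, time in s.
With the tool pointing down it reaches from about 300 to 1000 mm from the base axis. Payload 5.1 kg.
Tool frame: the origin (TCP) lies midway between the tips of the shut fingers; the grasp point (between the pads) lies 19 mm behind it; z points along the fingers, y is the direction in which the jaws open and shut (so a half turn about z gives the same grasp; the last joint's range is limited). The gripper opens to 95 mm and grips with 3 to 60 N. Pads are 20 mm wide; open, the fingers measure 119 mm over their backs; the gripper's body (75 mm by 180 mm) begins 59 mm behind the grasp point.
Start: joints at [-0.083, 0.124, 1.65, -0, 1.367, -0.083], TCP at [649.988, -0.028, 186.656] pointing down, gripper open.
Joint ranges: [-2.61, 2.61], [-1.02, 2.33], [0.03, 2.71], [-1.35, 4.49], [0.32, 2.68], [-2.91, 2.91]. Speed limits (rad/s): [2.57, 2.57, 3.14, 3.14, 3.14, 3.14].

INTERFACE

Orientations are given as a rotation vector (axis times angle).
In Python, from cell import arm, vision gives the robot as it stands. The module is installed in compiled form; this text tells all that it offers.
- The arm moves only by the tool jog_arm, never from a script. Its argument "rows" is a list of rows, each a list of 6 numbers: the shift along the tool's x, y, z in cm, then the turn, a rotation vector about the tool's x, y, z in degrees. In form: [[tx, ty, tz, wx, wy, wz], ...]. A call has 1 to 10 rows; each row shifts and turns the commanded pose from where the row before left it, along the tool's axes as they then stand; what a row does not reach is not made up. A row lasts 1/8 s, in which the tool goes at most 62.5 mm and 10.7 degrees, less where a joint would pass 70% of its speed; a pose out of reach is approached as far as the arm can. A call is refused whole if a number of a shift passes 6.25 or a number of a turn 10.7, either way. A call with a gripper value outside its range is refused whole. "grip" is the gripper command: -1 is fully open, 1 is shut, values between are in proportion, set as the call begins (left out, the last holds). The fingers move at their own pace and stop on an object; "squeeze" is the grip in N (left out, the last holds). Time passes only in rows, so rows that do not move let the fingers close. It gives the time, the measured TCP pose, the force and the opening at its end, in the units of the state.
- arm.get_state(): the state, without advancing time (a new reading comes with each control period).
- vision.camera(name): name is "scene" or "side" or "wrist"; returns the picture (384x512x3 uint8, red, green, blue); there is no depth.
- vision.camera_model(name): a dict with "vertical_fov" (degrees; the focal length in pixels is half the picture's height over the tangent of half this angle, whatever the lens; pixels are square), "cx", "cy" (the principal point, pixels), "dist" ([k1, k2, p1, p2, k3] as OpenCV has them; the pictures are not rectified), "pose" (4x4, takes a point from camera to world coordinates). Camera axes: x right, y up, looking along -z (the intrinsics and any distortion apply to the point x, -y, -z); pixel columns grow to the right and rows downward; lengths in mm; the calibration is good to about 2 mm. A picture is of the moment at which its call begins: read the wrist's pose just before it. camera_model takes no time and is no camera call; for the wrist camera it gives the pose at the moment of the call.
- arm.close_job(): hands the job in, once; it reports no verdict.
The state is a dict: "clock": time; "joints": joint angles; "joint_velocities": joint speeds; "effort": joint torques, N m; "eef_pos": TCP position; "tcp_rot": TCP orientation; "contact_force": force on the tool from outside, world axes, zero at the start; "ft_torque": the same for the moment, N m; "width": finger opening in mm.
Only numpy, scipy, OpenCV 4.12 (cv2) and the standard library are available. Lean on these libraries where they do the work, as an engineer would, in place of code of your own. Each camera call takes 0.05 s, during which the arm holds its last target.

TASK

Lay the upright tablet tube on its side in the cradle of the open white travel case and let go of it, then swing the lid over and press its snap cap down onto the stud with the fingers until it clicks and the lid is fully shut. Do not stop at the click: finish while still holding the shut lid down with a firm fingertip push of about 10 N. Leave the cup, jar, scraper and hair elastic holder where they are.

Things in the scene. Friction and masses are not known exactly. Their poses are not given: they have to be found in the camera images.
- tube_mid (a point): centre of the tablet tube: loose plain aluminium cylinder, 26 mm in diameter and 90 mm long with a flush white cap at one end, about 50 g, standing upright on the table (its centre 45 mm up). z runs along the tube towards its white cap.
- case: white plastic travel case, an open tray 116 (x) by 92 (y) by 30 mm high, fixed on the low tier of the bamboo organiser, 30 mm above the table. Origin: centre of its underside; z up, x points from the stud end to the hinge end. Walls 3 mm, floor 4 mm. It stands level; x points roughly away from the robot.
- cradle (a point): where the centre of the lying tube belongs: 28 mm above the middle of the case's underside, axes as the case. The tube's axis goes along x, either end first, on two V rests (8 mm thick along x, 32 mm wide, 25 mm high) at x -30 and +30 mm; between and beside them the tray is open for fingers down to its 4 mm floor. The tube has 10 mm of play along x at either end.
- stud (a point): top centre of the fixed stud in front of the case (13 mm in diameter, 18 mm tall, on a small ledge), at x = -70 mm, z = 32 mm in the case's frame.
- lid: white lid hinged at the case's far end; origin: middle of the hinge line, at x +58, z +30 mm in the case's frame; y is the hinge axis. Shut, its axes equal the case's and it reaches 116 mm to -x, outer face at z +18 mm, snap cap beyond. Starts open by 100 to 115 degrees (turned about +y), leaning away from the robot. A friction hinge (0.06 N m) keeps it where it is left; push it over from behind.
- cap_top (a point): centre of the flat top of the snap cap, a 28 mm round cap on the lid's free edge, at x -128, z +20 mm in the lid's frame (z: outward normal of the lid); shut, it is 50 mm above the case's underside, over the stud. Resistance starts about 12 mm above shut, peaks at about 11 N, drops suddenly about 6 mm above shut and the lid snaps home against its stop.
- holder_mid (a point): centre of the black hair elastic holder, a loose upright plastic spool 84 mm tall with a 64 mm foot and a 36 mm head, standing on the table; leave alone. It and the tube swap places from run to run.
- cup_mid (a point): centre of the pale blue ceramic cup, 85 mm tall and 72 mm wide, on the organiser's raised deck (top 110 mm above the table, beside the case); leave alone
- jar_mid (a point): centre of the round glass jar, 60 mm tall and 64 mm wide, on the raised deck; leave alone
- scraper_mid (a point): middle of the stainless tongue scraper, a flat U of 6 mm rod, 122 by 44 mm, lying on the low tier between case and raised deck; leave alone
- organiser: bamboo two-tier organiser, fixed, 300 (x) by 440 (y) mm. Origin: centre of its underside on the table. Low tier's top at 30 mm; a raised deck 120 mm wide with its top at 110 mm over its -y end (y from -220 to -100 mm).

How it is judged:
By the outcome, as a careful person would: the job done as asked, in the order asked, and still so for the second after the job is handed in, while the arm keeps its last pose, push and grip.
It also fails if it takes over 69 s, if anything falls off the work surface, if the arm or the gripper's body presses on something with over 40 N, if the wrist force passes 120 N, or if a joint passes its speed limit or range.

## Working session

There is one attempt and no reset: what is moved stays moved. The work goes in short steps, Python scripts to look and compute and a tool call to move; the robot and the scene stay as the last step left them, time stands still between calls to the robot, and variables do not carry over. Pictures are saved under pics/ and viewed, and the job is handed in when it is done.

Besides the shell and the picture viewer there is one more tool, called after "Request:" in YAML: its name, and indented under it one key for each argument. jog_arm: Moves the arm, as the interface text tells. Its arguments: {"type":"object","properties":{"rows":{"type":"array"},"grip":{"type":"number"},"squeeze":{"type":"number"}},"required":["rows"]}

```bash
mkdir -p pics
cat > h.py <<'E'
import numpy as np, cv2
from cell import arm, vision
def snap(n,f):
    im=vision.camera(n); cv2.imwrite('pics/'+f+'.png',im[:,:,::-1]); return im
E
python3 - <<'E'
from h import *
for n in ['scene','side','wrist']:
    m=vision.camera_model(n); np.set_printoptions(precision=4,suppress=True); print(n,m)
    snap(n,n+'0')
print(arm.get_state())
E
```

```text
scene {'vertical_fov': 55.58869433169822, 'cx': 255.50521995761716, 'cy': 192.0679861806713, 'dist': array([-0.0002,  0.    ,  0.    ,  0.    ,  0.    ]), 'pose': array([[   0.5029,   -0.7097,    0.4934, 1008.9917],
       [   0.8643,    0.4218,   -0.274 , -236.2022],
       [  -0.0137,    0.5643,    0.8255,  854.9881],
       [   0.    ,    0.    ,    0.    ,    1.    ]])}
side {'vertical_fov': 57.63217037820122, 'cx': 259.2604825438498, 'cy': 198.05768642195696, 'dist': array([-0.0873,  0.    ,  0.    ,  0.    ,  0.    ]), 'pose': array([[   0.9995,    0.029 ,   -0.0121,  526.5719],
       [  -0.0261,    0.5524,   -0.8332, -744.4157],
       [  -0.0175,    0.8331,    0.5529,  620.6948],
       [   0.    ,    0.    ,    0.    ,    1.    ]])}
wrist {'vertical_fov': 59.90610243828118, 'cx': 255.0718428786034, 'cy': 193.5707398048947, 'dist': array([-0.0978,  0.    ,  0.    ,  0.    ,  0.    ]), 'pose': array([[  1.    ,  -0.0017,   0.0016, 649.8445],
       [  0.0012,   0.9678,   0.2518,  71.2967],
       [ -0.002 ,  -0.2518,   0.9678, 382.2628],
       [  0.    ,   0.    ,   0.    ,   1.    ]])}
{'clock': 0.15, 'joints': array([-0.0826,  0.1243,  1.6513, -0.    ,  1.3675, -0.0826]), 'joint_velocities': array([-0.0005, -0.0028, -0.003 , -0.0004,  0.0025,  0.0004]), 'effort': array([  0.0005, -41.8191, -36.0471,   0.0775,   0.0469,  -0.0001]), 'eef_pos': array([649.4806,   0.0314, 185.7035]), 'tcp_rot': array([-2.2206, -2.2206,  0.0016]), 'contact_force': array([-0.4913,  0.3393, -0.1761]), 'ft_torque': array([-0.057 ,  0.0351,  0.0137]), 'width': 94.71511544581561}
```

View pics/scene0.png

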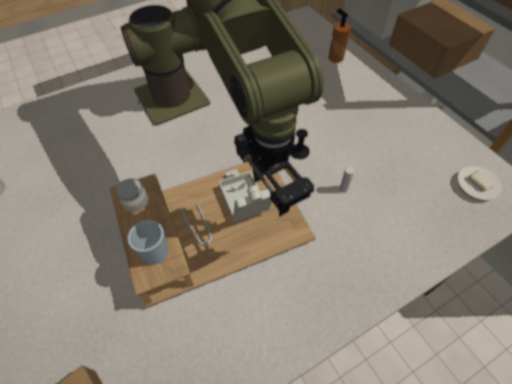

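View pics/side0.png

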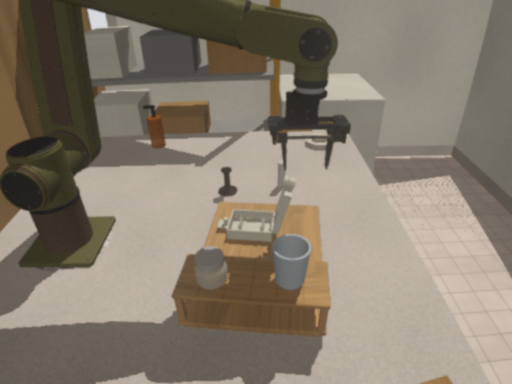

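View pics/wrist0.png

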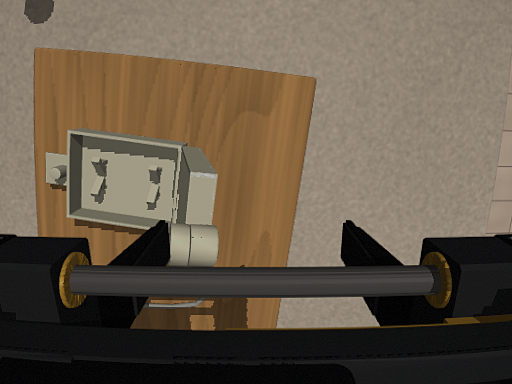

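The three views show these positions:
- **Tube:** scene (347,180), side (281,175).
- **Holder:** side (228,182).
- **Case:** wrist (60–185, 130–230), with the lid leaning to +x.
- **Snap cap:** wrist (195,245).

I'll enlarge these to measure.

Run:
```python
import cv2
def c(f,x0,y0,x1,y1,k,o):
    im=cv2.imread('pics/'+f+'.png')[y0:y1,x0:x1]; cv2.imwrite('pics/'+o+'.png',cv2.resize(im,None,fx=k,fy=k,interpolation=cv2.INTER_CUBIC))
c('scene0',200,130,360,230,5,'s1')
c('side0',190,150,320,250,6,'d1')
c('wrist0',20,110,240,270,3.6,'w1')
```

```text
(no output)
```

View pics/s1.png

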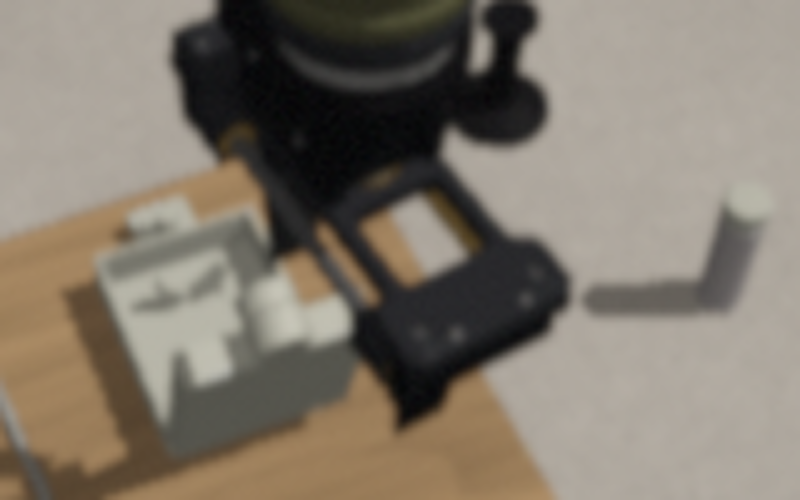

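View pics/d1.png

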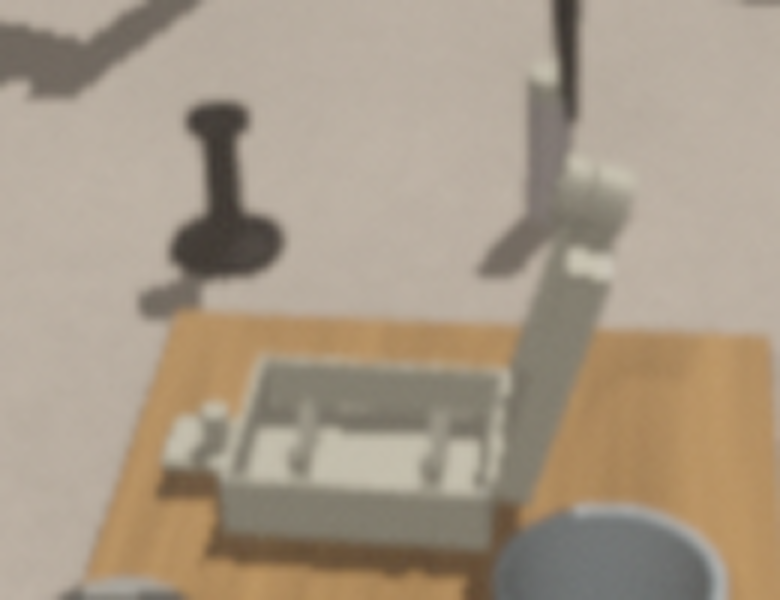

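View pics/w1.png

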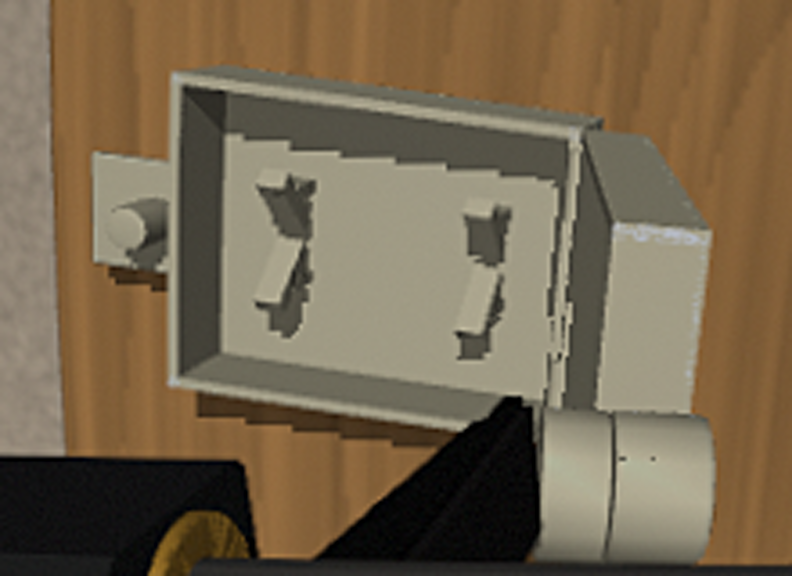

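```bash
cat >> h.py <<'E'
def ray(m,u,v):
    f=192/np.tan(np.radians(m['vertical_fov']/2)); K=np.array([[f,0,m['cx']],[0,f,m['cy']],[0,0,1.]])
    p=cv2.undistortPoints(np.array([[[u,v]]],float),K,m['dist'])[0,0]
    P=m['pose']; d=P[:3,:3]@np.array([p[0],-p[1],-1]); return P[:3,3],d
def onz(m,u,v,z):
    o,d=ray(m,u,v); return o+d*(z-o[2])/d[2]
def proj(m,X):
    f=192/np.tan(np.radians(m['vertical_fov']/2)); K=np.array([[f,0,m['cx']],[0,f,m['cy']],[0,0,1.]])
    P=m['pose']; c=(np.array(X,float)-P[:3,3])@P[:3,:3]; c=c*[1,-1,-1]
    return cv2.projectPoints(c.reshape(-1,1,3),np.zeros(3),np.zeros(3),K,m['dist'])[0].reshape(-1,2)
E
python3 - <<'E'
from h import *
np.set_printoptions(precision=1,suppress=True)
w=vision.camera_model('wrist');s=vision.camera_model('scene');d=vision.camera_model('side')
for n,u,v,z in [('LT',67.8,130.8,60),('LB',67.2,216.7,60),('RT',181.1,147.5,60),('stud',55.6,172.8,62)]: print(n,onz(w,u,v,z))
print('tube', onz(d,280.5,161.7,90),onz(d,280.2,184.5,3),onz(s,349.6,170.6,90),onz(s,343.5,190,0))
# cap in wrist and scene/side
print('holder',onz(d,(218/6)+190,150+120/6,84), onz(s,200+510/5,130+18/5,84))
# side: case rim corners: near-left (222,487), far-left(262,358)
for u,v in [(222,487),(262,358),(510,372),(492,490)]: print(onz(d,190+u/6,150+v/6,60))
E
```

```text
LT [464.1  51.2  60. ]
LB [451.1 -38.2  60. ]
RT [577.5  33.5  60. ]
stud [446.5   9.4  62. ]
tube [612.9 265.9  90. ] [613.2 265.9   3. ] [619.3 265.8  90. ] [619.6 266.3   0. ]
holder [437.9 231.2  84. ] [440.5 236.9  84. ]
[452.5 -47.9  60. ]
[466.3  46.   60. ]
[580.1  29.2  60. ]
[567.1 -55.3  60. ]
```

```bash
cat >> h.py <<'E'
from scipy.spatial.transform import Rotation as R
from scipy.linalg import logm, expm
def T(Rm,p):
    M=np.eye(4); M[:3,:3]=Rm; M[:3,3]=p; return M
def cur():
    s=arm.get_state(); return T(R.from_rotvec(s['tcp_rot']).as_matrix(), s['eef_pos'])
def pose(zdir,ydir,p):
    z=np.array(zdir,float);z/=np.linalg.norm(z); y=np.array(ydir,float); y-=y@z*z; y/=np.linalg.norm(y)
    return T(np.array([np.cross(y,z),y,z]).T,p)
def plan(A,B,N):
    D=np.real(expm(logm(np.linalg.inv(A)@B)/N)); t=D[:3,3]/10; w=np.degrees(R.from_matrix(D[:3,:3]).as_rotvec())
    print(N,'rows of',np.round(np.r_[t,w],2).tolist())
    M=A.copy(); pts=[]
    for i in range(N): M=M@D; pts.append(M[:3,3].round())
    print('path',[p.astype(int).tolist() for p in pts])
E
cat > k.py <<'E'
from h import *
def pick(back,G=(616,266,50),phi=45,al=60):
    p,a=np.radians(phi),np.radians(al); h=np.array([np.cos(p),np.sin(p),0]); z=np.sin(a)*h-np.cos(a)*np.array([0,0,1])
    x=np.cos(a)*h+np.sin(a)*np.array([0,0,1]); y=np.cross(z,x)
    return pose(z,y,np.array(G)+(19-back)*z)
E
python3 - <<'E'
from k import *
np.set_printoptions(precision=1,suppress=True)
d=vision.camera_model('side')
for n,u,v,z in [('cup top',291.5,245,195),('jar base',211,278,110),('jartop',209,256,170)]: print(n,onz(d,u,v,z))
A=cur(); B=T(A[:3,:3],A[:3,3]+[-50,120,30]); plan(A,B,4)
C=pick(110); print(C); plan(B,C,16)
E
```

```text
cup top [ 590.9 -261.6  195. ]
jar base [ 434.6 -256.4  110. ]
jartop [ 436.8 -257.4  170. ]
4 rows of [3.0, -1.25, -0.75, -0.0, -0.0, 0.0]
path [[637, 30, 193], [624, 60, 201], [612, 90, 208], [599, 120, 216]]
[[  0.4   0.7   0.6 560.3]
 [  0.4  -0.7   0.6 210.3]
 [  0.9  -0.   -0.5  95.5]
 [  0.    0.    0.    1. ]]
16 rows of [0.06, -0.55, 0.88, -1.47, 3.55, 2.54]
path [[594, 121, 207], [589, 122, 198], [584, 124, 189], [579, 127, 180], [575, 131, 171], [571, 135, 163], [568, 140, 154], [565, 146, 146], [563, 152, 138], [561, 159, 131], [559, 167, 124], [559, 175, 117], [558, 183, 111], [558, 192, 105], [559, 201, 100], [560, 210, 95]]
```

Request:
jog_arm:
  rows:
    - [1,0,-1.5,0,0,0]
    - [3,0,-1,0,0,0]
    - [4,0,-0.5,0,0,0]
    - [4,-2.5,0,0,0,0]
    - [0,-2.5,0,0,0,0]
  grip: -1

```text
clock: 0.78
eef_pos: [599.5, 123.0, 218.0]
tcp_rot: [2.217, 2.225, 0.002]
contact_force: [-0.3, -0.3, 0.5]
width: 94.9
```

Request:
jog_arm:
  rows:
    - [0.06,-0.55,0.9,-2.95,7.1,5.1]
    - [0.06,-0.55,0.9,-2.95,7.1,5.1]
    - [0.06,-0.55,0.9,-2.95,7.1,5.1]
    - [0.06,-0.55,0.9,-2.95,7.1,5.1]

```text
clock: 1.27
eef_pos: [582.7, 132.0, 182.9]
tcp_rot: [-2.348, -1.613, -0.729]
contact_force: [0.3, 0.8, -0.0]
width: 94.9
```

Run:
```python
from k import *
np.set_printoptions(precision=2,suppress=True)
s=arm.get_state(); print(s['clock'],s['joints'],s['contact_force'])
print(cur()); plan(cur(),pick(110),6)
```

```text
1.275 [-0.12 -0.2   2.05  0.54  1.1   0.04] [ 0.35  0.75 -0.04]
[[  0.28   0.92   0.28 582.71]
 [  0.82  -0.38   0.43 132.03]
 [  0.5    0.11  -0.86 182.93]
 [  0.     0.     0.     1.  ]]
6 rows of [-0.27, -1.16, 1.64, -1.92, 4.68, 3.38]
path [[576, 141, 166], [570, 152, 150], [566, 165, 135], [563, 179, 121], [561, 194, 107], [560, 210, 95]]
```

Request:
jog_arm:
  rows:
    - [-0.27,-1.16,1.64,-1.92,4.68,3.38]
    - [-0.27,-1.16,1.64,-1.92,4.68,3.38]
    - [-0.27,-1.16,1.64,-1.92,4.68,3.38]
    - [-0.27,-1.16,1.64,-1.92,4.68,3.38]
    - [-0.27,-1.16,1.64,-1.92,4.68,3.38]
    - [-0.27,-1.16,1.64,-1.92,4.68,3.38]
    - [0,0,0,0,0,0]

```text
clock: 2.15
eef_pos: [556.6, 211.1, 90.9]
tcp_rot: [-2.249, -0.936, -1.283]
contact_force: [0.7, 0.4, -0.2]
width: 94.9
```

Run:
```python
from k import *
np.set_printoptions(precision=2,suppress=True)
s=arm.get_state(); print(s['clock'],s['joints'],s['contact_force'])
print(cur()); snap('wrist','w2'); m=vision.camera_model('wrist'); np.save('w2.npy',m,allow_pickle=True)
print(proj(m,[(616,266,0),(616,266,90)]))
```

```text
2.15 [-0.11 -0.22  2.45  1.47  0.75 -0.43] [ 0.68  0.4  -0.25]
[[  0.36   0.71   0.6  556.63]
 [  0.36  -0.7    0.61 211.11]
 [  0.86  -0.    -0.51  90.9 ]
 [  0.     0.     0.     1.  ]]
[[257.57 221.27]
 [258.02 148.52]]
```

View pics/w2.png

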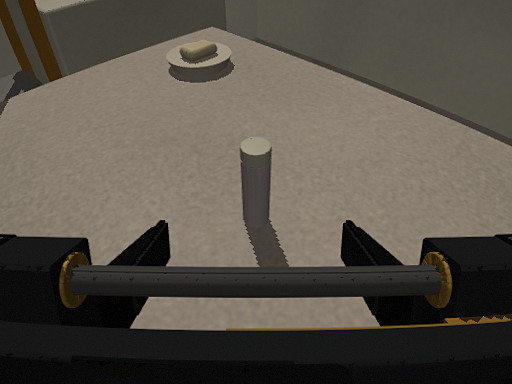

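The tube is centred between the jaws, with its top at (256,147) and base at (256,220), within 2 px of the prediction. Approaching now.

Run:
```python
from k import *
plan(cur(),pick(0,G=(615,267,50)),5)
```

```text
5 rows of [0.06, 0.0, 2.19, -0.06, 0.07, 0.02]
path [[572, 224, 83], [586, 238, 72], [599, 251, 62], [613, 265, 51], [627, 279, 40]]
```

Request:
jog_arm:
  rows:
    - [0.06,0,2.2,0,0,0]
    - [0.06,0,2.2,0,0,0]
    - [0.06,0,2.2,0,0,0]
    - [0.06,0,2.2,0,0,0]
    - [0.06,0,2.1,0,0,0]
    - [0,0,0,0,0,0]

```text
clock: 2.95
eef_pos: [629.1, 278.4, 43.3]
tcp_rot: [-2.246, -0.938, -1.294]
contact_force: [-0.5, -0.6, -0.5]
width: 95.0
```

Request:
jog_arm:
  rows:
    - [0,0,0,0,0,0]
    - [0,0,0,0,0,0]
    - [0,0,0,0,0,0]
    - [0,0,0,0,0,0]
    - [0,0,0,0,0,0]
    - [0,0,0,0,0,0]
  grip: 1
  squeeze: 20

```text
clock: 3.7
eef_pos: [626.6, 277.6, 40.9]
tcp_rot: [-2.249, -0.935, -1.29]
contact_force: [0.2, 0.4, 0.2]
width: 40.6
```

Run:
```python
from k import *
np.set_printoptions(precision=2,suppress=True)
s=arm.get_state(); print(s['clock'],s['joints'],s['contact_force'],s['width'])
print(cur()); snap('wrist','w3'); snap('side','d3')
```

```text
3.7 [ 0.06  0.09  2.28  1.77  0.62 -0.66] [0.25 0.41 0.16] 40.55185669982258
[[  0.36   0.71   0.61 626.57]
 [  0.36  -0.71   0.61 277.57]
 [  0.86  -0.    -0.5   40.91]
 [  0.     0.     0.     1.  ]]
```

View pics/w3.png

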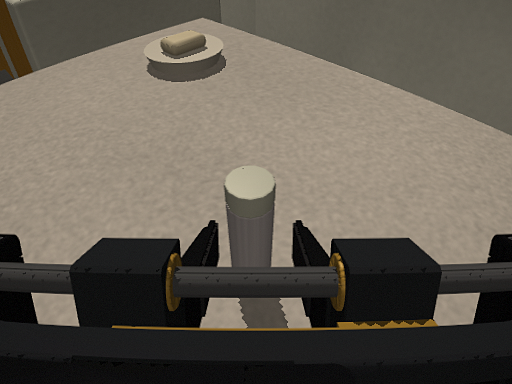

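View pics/d3.png

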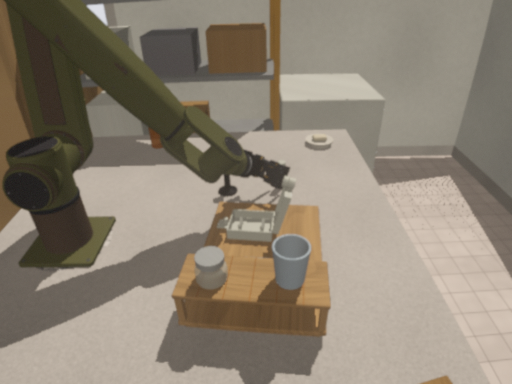

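The fingers are still closing, at 40 mm, and the tube sits between them at (250,185–320).

Request:
jog_arm:
  rows:
    - [0,0,0,0,0,0]
    - [0,0,0,0,0,0]
    - [0,0,0,0,0,0]
    - [0,0,0,0,0,0]

```text
clock: 4.3
eef_pos: [626.6, 277.6, 40.9]
tcp_rot: [-2.249, -0.935, -1.29]
contact_force: [-0.2, 0.9, 0.1]
width: 19.7
```

Request:
jog_arm:
  rows:
    - [0.8,0,-0.5,0,0,0]
    - [1.7,0,-1,0,0,0]
    - [3.4,0,-2,0,0,0]
    - [3.4,0,-2,0,0,0]
    - [3.4,0,-2,0,0,0]
    - [0,0,0,0,0,0]

```text
clock: 5.05
eef_pos: [628.4, 277.2, 194.8]
tcp_rot: [-2.245, -0.938, -1.302]
contact_force: [-0.1, -0.1, -0.7]
width: 19.6
```

```bash
cat >> k.py <<'E'
yaw=np.radians(-8.6); CX=np.array([np.cos(yaw),np.sin(yaw),0]); CY=np.array([-np.sin(yaw),np.cos(yaw),0]); UP=np.array([0,0,1.])
CC=np.array([514.6,-2.3,30.])
def place(dz=0,be=30,e=0,c=None):
    b=np.radians(be); z=np.sin(b)*CX-np.cos(b)*UP; x=-(np.cos(b)*CX+np.sin(b)*UP)
    g=(CC if c is None else np.array(c))+28*UP+e*CX+dz*UP
    return pose(z,np.cross(z,x),g+19*z)
E
python3 - <<'E'
from k import *
np.set_printoptions(precision=2,suppress=True)
s=arm.get_state(); print(s['clock'],s['joints'],s['contact_force'],s['width'])
print(cur()); snap('wrist','w4')
P=place(130); print(P)
plan(cur(),P,16)
E
```

```text
5.05 [ 0.06 -0.21  2.24  1.3   0.64 -0.09] [-0.14 -0.11 -0.67] 19.619381443390505
[[  0.35   0.71   0.61 628.35]
 [  0.36  -0.71   0.61 277.18]
 [  0.87   0.01  -0.5  194.83]
 [  0.     0.     0.     1.  ]]
[[ -0.86   0.15   0.49 523.99]
 [  0.13   0.99  -0.07  -3.72]
 [ -0.5    0.    -0.87 171.55]
 [  0.     0.     0.     1.  ]]
16 rows of [-1.83, -1.19, -0.91, 2.17, -3.0, -8.11]
path [[607, 273, 180], [587, 266, 168], [569, 256, 157], [552, 243, 147], [538, 227, 137], [525, 208, 129], [515, 188, 123], [507, 166, 119], [501, 143, 117], [498, 120, 117], [498, 96, 120], [499, 73, 125], [503, 51, 133], [508, 31, 144], [516, 12, 156], [524, -4, 172]]
```

View pics/w4.png

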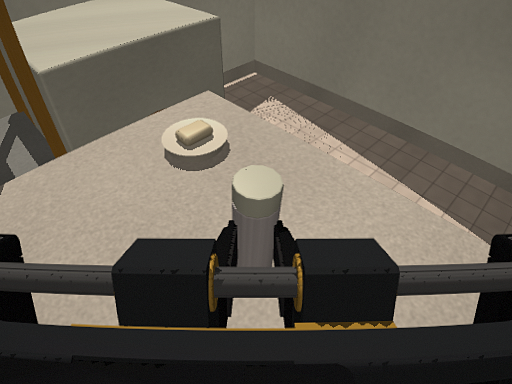

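Run:
```python
from k import *
A=cur(); A[:3,3]+=[-30,-20,55]; plan(cur(),A,2)
plan(A,place(110),17)
```

```text
2 rows of [1.49, -0.35, -2.91, 0.0, -0.0, 0.0]
path [[612, 267, 219], [597, 257, 246]]
17 rows of [-1.8, -1.22, -0.35, 2.04, -2.82, -7.63]
path [[580, 257, 232], [563, 254, 218], [548, 248, 204], [533, 239, 190], [521, 227, 176], [509, 213, 164], [500, 196, 153], [493, 178, 143], [488, 158, 135], [485, 137, 129], [485, 115, 125], [487, 93, 124], [490, 72, 125], [496, 51, 128], [504, 31, 134], [513, 13, 142], [524, -4, 152]]
```

Request:
jog_arm:
  rows:
    - [1.5,-0.35,-2.9,0,0,0]
    - [1.5,-0.35,-2.9,0,0,0]
    - [-1.8,-1.2,-0.35,2,-2.8,-7.6]
    - [-1.8,-1.2,-0.35,2,-2.8,-7.6]
    - [-1.8,-1.2,-0.35,2,-2.8,-7.6]
    - [-1.8,-1.2,-0.35,2,-2.8,-7.6]
    - [-1.8,-1.2,-0.35,2,-2.8,-7.6]
    - [-1.8,-1.2,-0.35,2,-2.8,-7.6]

```text
clock: 6.1
eef_pos: [507.8, 212.1, 158.5]
tcp_rot: [-1.98, -2.113, -1.048]
contact_force: [0.6, -0.0, -0.0]
width: 19.3
```

Run:
```python
from k import *
np.set_printoptions(precision=2,suppress=True)
s=arm.get_state(); print(s['clock'],s['joints'],s['contact_force'],s['width'])
print(cur())
plan(cur(),place(110),12)
```

```text
6.1 [-0.01 -0.43  2.32  0.7   0.92 -0.42] [ 0.58 -0.01 -0.04] 19.341906515998023
[[ -0.17   0.9    0.39 507.84]
 [  0.86  -0.06   0.51 212.1 ]
 [  0.48   0.43  -0.77 158.46]
 [  0.     0.     0.     1.  ]]
12 rows of [-1.65, -1.09, -0.35, 1.85, -2.6, -7.0]
path [[499, 197, 149], [493, 180, 140], [488, 162, 133], [485, 143, 127], [484, 123, 124], [485, 103, 122], [487, 83, 122], [492, 64, 124], [498, 45, 128], [505, 27, 134], [514, 11, 142], [524, -4, 152]]
```

Request:
jog_arm:
  rows:
    - [-1.65,-1.09,-0.35,1.85,-2.6,-7]
    - [-1.65,-1.09,-0.35,1.85,-2.6,-7]
    - [-1.65,-1.09,-0.35,1.85,-2.6,-7]
    - [-1.65,-1.09,-0.35,1.85,-2.6,-7]
    - [-1.65,-1.09,-0.35,1.85,-2.6,-7]
    - [-1.65,-1.09,-0.35,1.85,-2.6,-7]

```text
clock: 6.85
eef_pos: [484.7, 103.1, 121.8]
tcp_rot: [1.134, 2.615, 0.509]
contact_force: [0.1, -0.8, -0.3]
width: 19.7
```

Request:
jog_arm:
  rows:
    - [-1.65,-1.09,-0.35,1.85,-2.6,-7]
    - [-1.65,-1.09,-0.35,1.85,-2.6,-7]
    - [-1.65,-1.09,-0.35,1.85,-2.6,-7]
    - [-1.65,-1.09,-0.35,1.85,-2.6,-7]
    - [-1.65,-1.09,-0.35,1.85,-2.6,-7]
    - [-1.65,-1.09,-0.35,1.85,-2.6,-7]
    - [0,0,0,0,0,0]

```text
clock: 7.72
eef_pos: [524.0, -3.1, 152.3]
tcp_rot: [0.205, 2.613, -0.048]
contact_force: [-0.2, 1.1, -0.3]
width: 19.8
```

Run:
```python
from k import *
np.set_printoptions(precision=2,suppress=True)
s=arm.get_state(); print(s['clock'],s['joints'],s['contact_force'],s['width'])
print(cur())
plan(cur(),place(110),2)
for n in ['wrist','scene','side']: snap(n,n[0]+'5')
import pickle; pickle.dump(vision.camera_model('wrist'),open('w5.pkl','wb'))
im=cv2.imread('pics/s5.png')[130:250,180:330]; cv2.imwrite('pics/s5c.png',cv2.resize(im,None,fx=5,fy=5,interpolation=2))
im=cv2.imread('pics/s5.png'.replace('s5','s5'))
```

```text
7.725 [-0.09 -0.51  2.33 -0.04  0.81 -1.49] [-0.21  1.1  -0.29] 19.848514477698156
[[ -0.86   0.15   0.49 523.99]
 [  0.14   0.99  -0.07  -3.12]
 [ -0.5    0.    -0.87 152.33]
 [  0.     0.     0.     1.  ]]
2 rows of [0.02, -0.03, 0.04, 0.04, -0.05, -0.2]
path [[524, -3, 152], [524, -4, 152]]
```

View pics/w5.png

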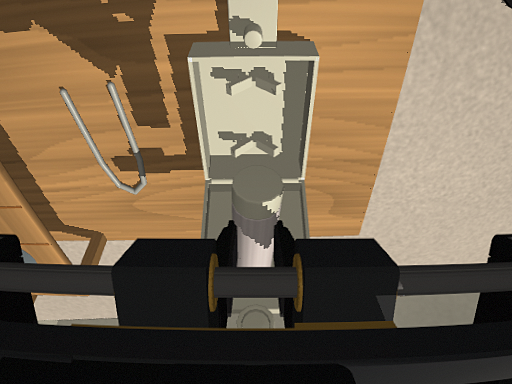

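View pics/s5.png

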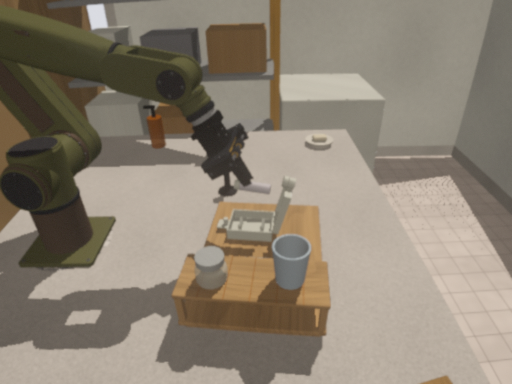

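Run:
```python
import cv2
im=cv2.imread('pics/w5.png')[0:260,180:330]; cv2.imwrite('pics/w5c.png',cv2.resize(im,None,fx=4,fy=2.3*1,interpolation=2) if 0 else cv2.resize(im[:150],None,fx=5,fy=4,interpolation=2))
cv2.imwrite('pics/w5d.png',cv2.resize(im[130:],None,fx=5,fy=4,interpolation=2))
im=cv2.imread('pics/s5.png')[140:260,180:320]; cv2.imwrite('pics/s5d.png',cv2.resize(im,None,fx=5,fy=5,interpolation=2))
```

```text
(no output)
```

View pics/w5c.png

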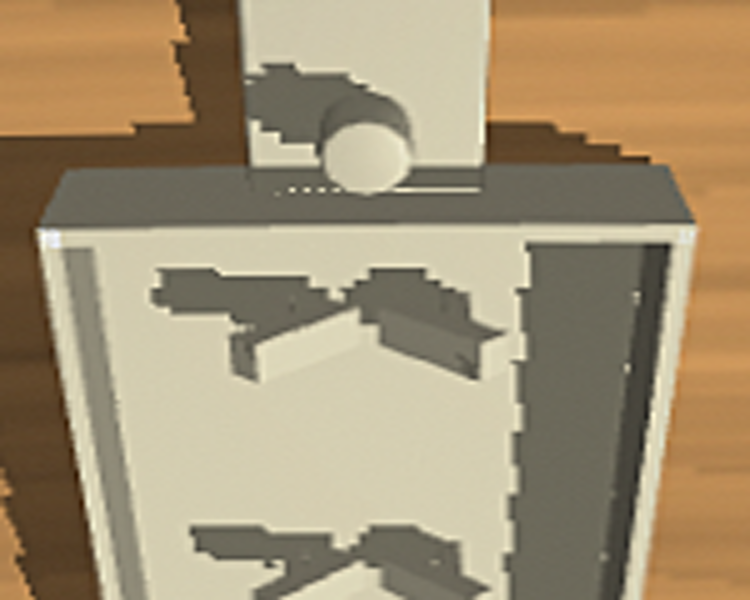

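View pics/w5d.png

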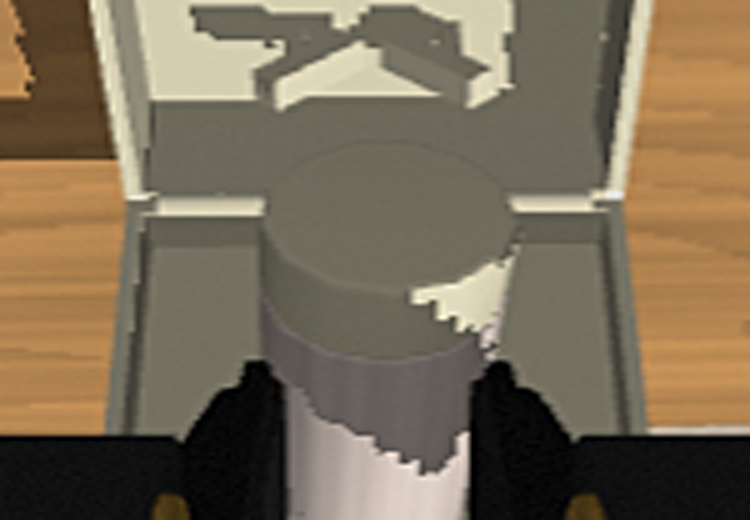

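View pics/s5d.png

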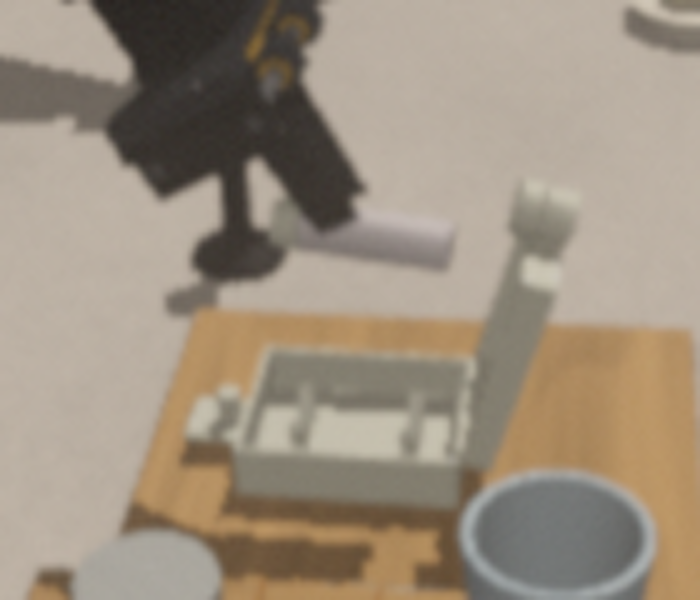

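Run:
```python
from k import *; import pickle
np.set_printoptions(precision=1,suppress=True)
w=pickle.load(open('w5.pkl','rb')); d=vision.camera_model('side')
loc=[];obs=[]
for l,(u,v),z in [((-58,-46),(189,59.5),60),((-58,46),(317.6,58.8),60),((58,-46),(206,178.7),60),((58,46),(304,178.7),60),((-70,0),(253.2,39.5),62)]:
    p=onz(w,u,v,z); print(l,p,'->centre',p[:2]-l[0]*CX[:2]-l[1]*CY[:2]); loc.append(l);obs.append(p[:2])
loc=np.array(loc,float);obs=np.array(obs); 
M,_=cv2.estimateAffinePartial2D(loc,obs); print(M, np.degrees(np.arctan2(M[1,0],M[0,0])))
A=cur(); g=A[:3,3]-19*A[:3,2]; print('grasp',g)
ax=CX
for ang in (0,4,8):
    a=np.radians(ang); t=np.cos(a)*CX-np.sin(a)*UP
    print(ang,'wrist white',proj(w,g-39.6*t),'side white/far',proj(d,[g-39.6*t,g+50.4*t]))
```

```text
(-58, -46) [450.8 -36.8  60. ] ->centre [515.  -0.]
(-58, 46) [464.3  51.7  60. ] ->centre [514.8  -2.4]
(58, -46) [561.5 -53.1  60. ] ->centre [511.   1.]
(58, 46) [575.7  36.   60. ] ->centre [511.5  -0.8]
(-70, 0) [443.8   9.6  62. ] ->centre [513.   -0.9]
[[  1.    0.1 512.7]
 [ -0.1   1.   -0.5]] -8.44229487573835
grasp [514.8  -1.6 169.2]
0 wrist white [[253.1 185.4]] side white/far [[234.3 183.7]
 [270.1 185.4]]
4 wrist white [[253.1 189.5]] side white/far [[234.2 182.7]
 [270.  186.6]]
8 wrist white [[253.1 193.9]] side white/far [[234.3 181.8]
 [269.9 187.8]]
```

```bash
sed -i 's/^CC=.*/CC=np.array([514.,-3.2,30.])/; s/radians(-8.6)/radians(-8.5)/' k.py
python3 - <<'E'
from k import *
plan(cur(),place(28,e=-5),5)
E
```

```text
5 rows of [0.93, -0.04, 1.39, 0.01, -0.01, -0.1]
path [[523, -3, 136], [522, -3, 119], [521, -3, 103], [520, -4, 86], [518, -4, 70]]
```

Request:
jog_arm:
  rows:
    - [0.93,-0.04,1.4,0,0,-0.1]
    - [0.93,-0.04,1.4,0,0,-0.1]
    - [0.93,-0.04,1.4,0,0,-0.1]
    - [0.93,-0.04,1.4,0,0,-0.1]
    - [0.93,-0.04,1.4,0,0,-0.1]
    - [0,0,0,0,0,0]

```text
clock: 8.62
eef_pos: [517.7, -4.2, 67.3]
tcp_rot: [0.192, 2.615, -0.053]
contact_force: [0.2, 0.1, -1.3]
width: 19.8
```

Run:
```python
from k import *
np.set_printoptions(precision=2,suppress=True)
s=arm.get_state(); print(s['clock'],s['contact_force'],s['width'])
print(cur())
plan(cur(),place(28,e=-5),1)
snap('wrist','w6');snap('side','d6')
im=cv2.imread('pics/w6.png')[0:260,140:370]; cv2.imwrite('pics/w6c.png',cv2.resize(im,None,fx=3,fy=2.3,interpolation=2))
im=cv2.imread('pics/d6.png')[140:260,180:320]; cv2.imwrite('pics/d6c.png',cv2.resize(im,None,fx=5,fy=5,interpolation=2))
```

```text
8.625 [ 0.24  0.09 -1.25] 19.766707176620116
[[ -0.86   0.15   0.49 517.65]
 [  0.13   0.99  -0.07  -4.21]
 [ -0.5   -0.    -0.87  67.26]
 [  0.     0.     0.     1.  ]]
1 rows of [-0.18, 0.05, -0.16, -0.01, -0.19, 0.1]
path [[518, -4, 70]]
```

View pics/w6c.png

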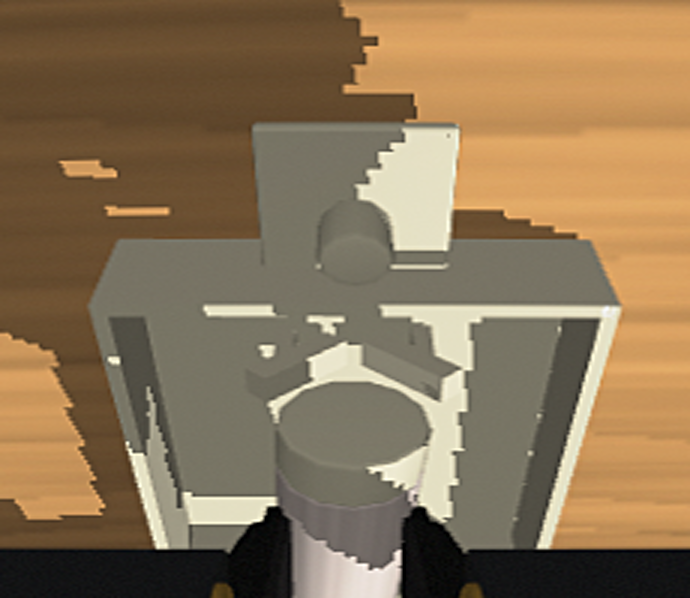

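View pics/d6c.png

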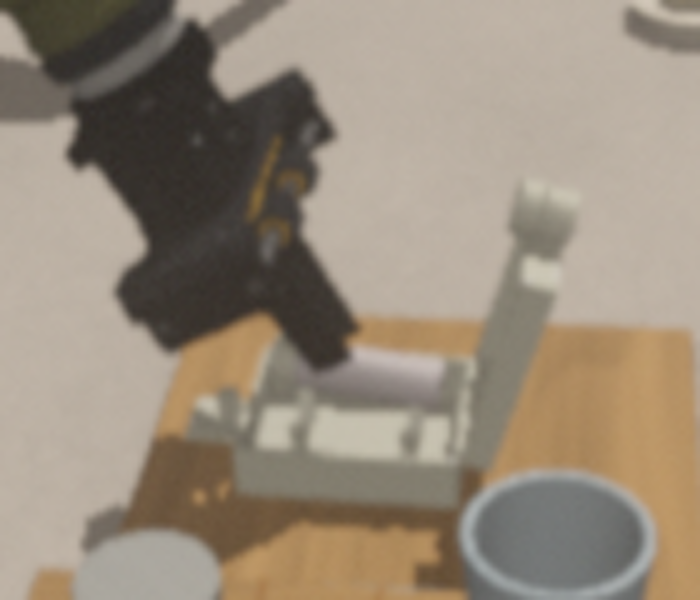

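Request:
jog_arm:
  rows:
    - [0.5,0,0.87,0,0,0]
    - [0.4,0,0.7,0,0,0]
    - [0,0,0,0,0,0]
  squeeze: 8

```text
clock: 9.1
eef_pos: [519.1, -4.3, 51.3]
tcp_rot: [0.192, 2.612, -0.053]
contact_force: [0.6, 1.3, -0.8]
width: 20.1
```

Request:
jog_arm:
  rows:
    - [0.15,0,0.26,0,0,0]
    - [0,0,0,0,0,0]

```text
clock: 9.35
eef_pos: [519.8, -4.4, 49.4]
tcp_rot: [0.191, 2.61, -0.053]
contact_force: [-0.8, 0.7, -0.6]
width: 20.3
```

Request:
jog_arm:
  rows:
    - [0.15,0,0.26,0,0,0]
    - [0,0,0,0,0,0]

```text
clock: 9.6
eef_pos: [519.7, -4.4, 46.3]
tcp_rot: [0.191, 2.61, -0.053]
contact_force: [0.6, 0.0, -0.9]
width: 20.5
```

Request:
jog_arm:
  rows:
    - [0.1,0,0.17,0,0,0]
    - [0,0,0,0,0,0]

```text
clock: 9.85
eef_pos: [520.3, -4.2, 45.2]
tcp_rot: [0.192, 2.609, -0.052]
contact_force: [-1.5, 2.9, 3.6]
width: 20.4
```

Request:
jog_arm:
  rows:
    - [0.1,0,0.17,0,0,0]
    - [0,0,0,0,0,0]

```text
clock: 10.1
eef_pos: [521.0, -3.9, 44.4]
tcp_rot: [0.192, 2.607, -0.051]
contact_force: [-5.3, 5.6, 10.0]
width: 20.4
```

Request:
jog_arm:
  rows:
    - [0.05,0,0.09,0,0,0]
    - [0,0,0,0,0,0]

```text
clock: 10.35
eef_pos: [521.4, -3.9, 44.0]
tcp_rot: [0.191, 2.607, -0.051]
contact_force: [-9.8, 6.2, 14.2]
width: 20.6
```

Run:
```python
from k import *
np.set_printoptions(precision=2,suppress=True)
s=arm.get_state(); print(s['clock'],s['contact_force'],s['width'],s['eef_pos'])
snap('wrist','w7');snap('side','d7')
im=cv2.imread('pics/w7.png')[0:260,140:370]; cv2.imwrite('pics/w7c.png',cv2.resize(im,None,fx=3,fy=2.3,interpolation=2))
im=cv2.imread('pics/d7.png')[180:250,210:300]; cv2.imwrite('pics/d7c.png',cv2.resize(im,None,fx=8,fy=8,interpolation=2))
```

```text
10.35 [-9.81  6.19 14.16] 20.560453428980807 [521.37  -3.88  44.05]
```

View pics/w7c.png

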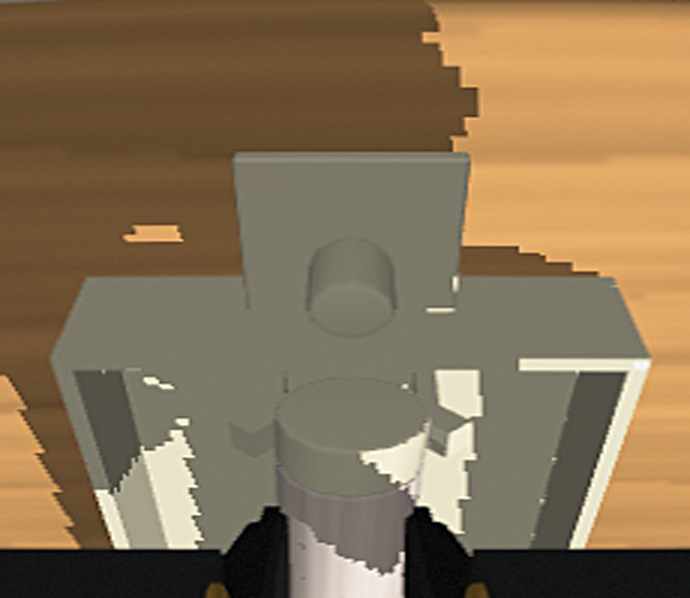

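View pics/d7c.png

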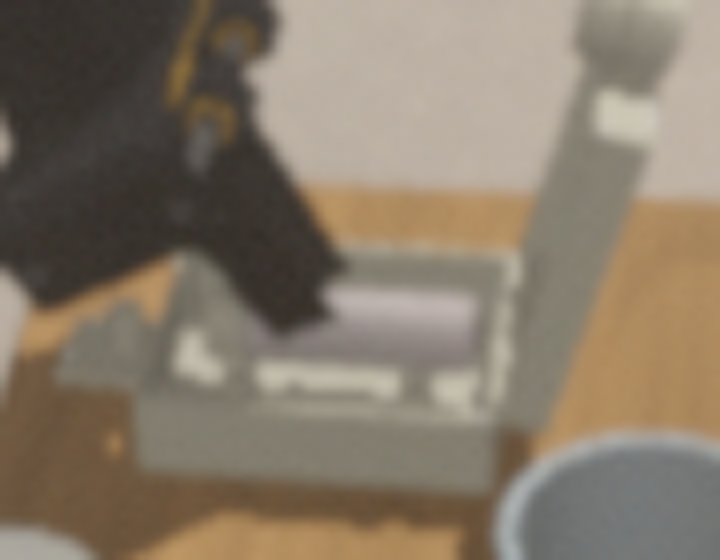

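Request:
jog_arm:
  rows:
    - [-0.08,0.1,-0.14,0,0,0]
    - [0,0,0,0,0,0]

```text
clock: 10.7
eef_pos: [521.0, -3.6, 44.4]
tcp_rot: [0.191, 2.607, -0.053]
contact_force: [-2.4, 0.2, 5.7]
width: 20.8
```

Request:
jog_arm:
  rows:
    - [0,0,0,0,0,0]
    - [0,0,0,0,0,0]
    - [0,0,0,0,0,0]
  grip: 0.15

```text
clock: 11.08
eef_pos: [519.2, -3.5, 42.1]
tcp_rot: [0.192, 2.612, -0.053]
contact_force: [0.5, 0.0, -0.3]
width: 39.6
```

Run:
```python
from k import *
np.set_printoptions(precision=2,suppress=True)
s=arm.get_state(); print(s['clock'],s['contact_force'],s['width'],s['eef_pos'])
snap('wrist','w8');snap('side','d8')
im=cv2.imread('pics/w8.png')[0:260,140:370]; cv2.imwrite('pics/w8c.png',cv2.resize(im,None,fx=3,fy=2.3,interpolation=2))
im=cv2.imread('pics/d8.png')[180:250,210:300]; cv2.imwrite('pics/d8c.png',cv2.resize(im,None,fx=8,fy=8,interpolation=2))
```

```text
11.075 [ 0.48  0.   -0.29] 39.5604697560335 [519.23  -3.47  42.15]
```

View pics/w8c.png

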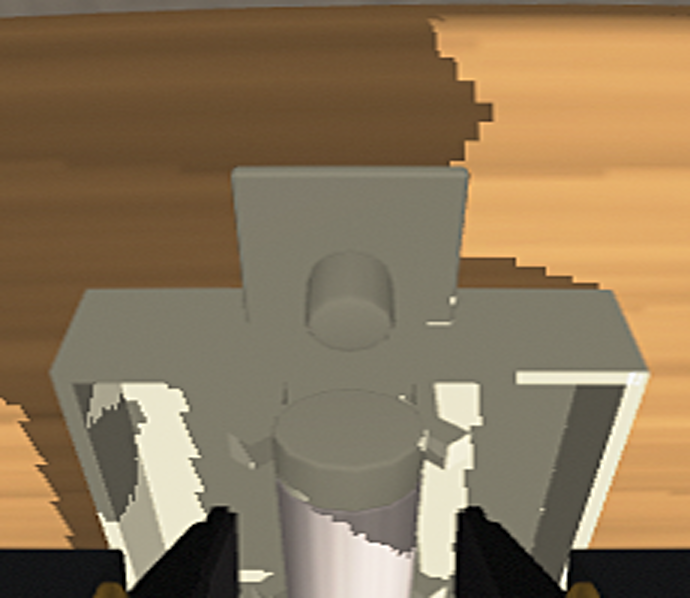

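View pics/d8c.png

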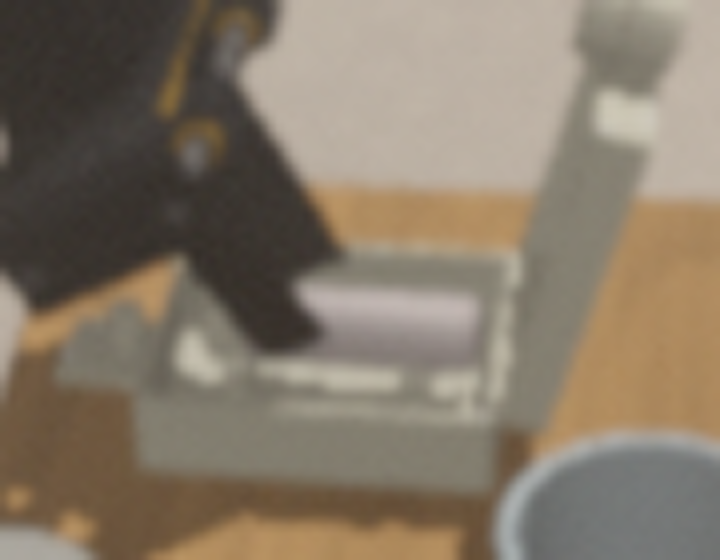

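The tube is released and lying on both rests in the tray. Retracting along the tool axis.

Request:
jog_arm:
  rows:
    - [0,0,-1,0,0,0]
    - [0,0,-2,0,0,0]
    - [0,0,-3,0,0,0]
    - [0,0,-4,0,0,0]
    - [0,0,-4,0,0,0]
    - [0,0,0,0,0,0]

```text
clock: 11.92
eef_pos: [451.9, 7.0, 169.5]
tcp_rot: [0.19, 2.601, -0.053]
contact_force: [0.3, -0.0, 0.3]
width: 40.3
```

Run:
```python
from k import *
np.set_printoptions(precision=2,suppress=True)
s=arm.get_state(); print(s['clock'],s['contact_force'],s['width'],s['eef_pos'])
snap('wrist','w9');snap('side','d9');snap('scene','s9')
m=vision.camera_model('wrist'); print(cur())
im=cv2.imread('pics/d9.png')[150:250,210:310]; cv2.imwrite('pics/d9c.png',cv2.resize(im,None,fx=6,fy=6,interpolation=2))
```

```text
11.925 [ 0.34 -0.01  0.32] 40.32412702464963 [451.89   7.02 169.49]
[[ -0.86   0.15   0.5  450.03]
 [  0.13   0.99  -0.07   6.98]
 [ -0.5   -0.    -0.87 163.1 ]
 [  0.     0.     0.     1.  ]]
```

View pics/w9.png

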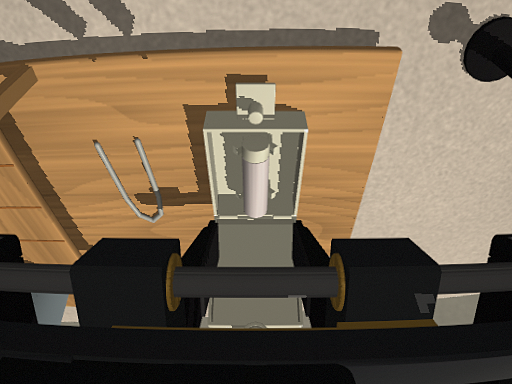

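View pics/d9c.png

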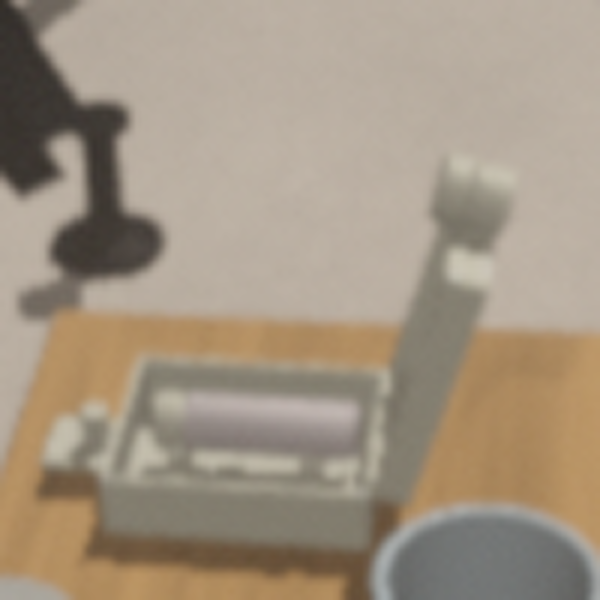

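```bash
cat >> k.py <<'E'
H=CC+58*CX+30*UP
def lidpt(th,x,z,y=0): # th open deg about +y(case)
    t=np.radians(th); ex=np.cos(t)*CX-np.sin(t)*UP; ez=np.sin(t)*CX+np.cos(t)*UP
    return H+x*ex+z*ez+y*CY
E
python3 - <<'E'
from k import *
np.set_printoptions(precision=1,suppress=True)
d=vision.camera_model('side'); s=vision.camera_model('scene')
for th in (100,105,110,115):
    print(th,'captop',lidpt(th,-128,20),proj(d,[lidpt(th,-128,20),lidpt(th,-142,20)]).ravel(),'edge outer near corner',proj(d,[lidpt(th,-116,18,-46),lidpt(th,-116,0,-46),lidpt(th,0,18,-46)]).ravel())
E
```

```text
100 captop [612.8 -18.  182.6] [290.1 182.1 291.2 177.2] edge outer near corner [287.2 196.3 279.7 194.8 278.  233.6]
105 captop [623.2 -19.5 178.5] [294.3 183.8 296.  179. ] edge outer near corner [291.2 197.8 283.9 195.8 277.9 234. ]
110 captop [633.2 -21.  173.4] [298.4 185.7 300.6 181.2] edge outer near corner [295.1 199.6 288.  197.1 277.7 234.5]
115 captop [642.8 -22.4 167.6] [302.2 188.  305.  183.7] edge outer near corner [298.7 201.7 291.9 198.7 277.4 234.9]
```

```bash
cat >> k.py <<'E'
def vert(p): return pose(-UP,CY,p)
E
python3 - <<'E'
from k import *
W1=vert(H+np.array([-60,9,215])); W2=vert(H+105*CX+205*UP); W3=vert(H+85*CX+115*UP)
plan(cur(),W1,6); plan(W1,W2,5); plan(W2,W3,3)
print(H)
E
```

```text
6 rows of [-1.57, -0.01, -1.48, -0.0, 5.01, 0.02]
path [[456, 6, 184], [464, 5, 204], [473, 3, 223], [485, 1, 242], [497, -1, 259], [511, -3, 275]]
5 rows of [-3.31, -0.0, 0.2, 0.0, -0.0, 0.0]
path [[544, -8, 273], [577, -13, 271], [610, -17, 269], [642, -22, 267], [675, -27, 265]]
3 rows of [0.67, -0.0, 3.0, 0.0, 0.0, 0.0]
path [[669, -26, 235], [662, -25, 205], [655, -24, 175]]
[571.36292007 -11.77294585  60.        ]
```

Request:
jog_arm:
  rows:
    - [-1.57,0,-1.5,0,5,0]
    - [-1.57,0,-1.5,0,5,0]
    - [-1.57,0,-1.5,0,5,0]
    - [-1.57,0,-1.5,0,5,0]
    - [-1.57,0,-1.5,0,5,0]
    - [-1.57,0,-1.5,0,5,0]
    - [0,0,0,0,0,0]
  grip: 1
  squeeze: 10

```text
clock: 12.95
eef_pos: [513.4, -2.5, 275.2]
tcp_rot: [-0.231, -3.131, 0.002]
contact_force: [-0.6, 0.5, -0.8]
width: 0.7
```

Request:
jog_arm:
  rows:
    - [-3.3,0,0.2,0,0,0]
    - [-3.3,0,0.2,0,0,0]
    - [-3.3,0,0.2,0,0,0]
    - [-3.3,0,0.2,0,0,0]
    - [-3.3,0,0.2,0,0,0]
    - [0,0,0,0,0,0]

```text
clock: 13.7
eef_pos: [674.5, -26.2, 263.8]
tcp_rot: [-0.23, -3.13, 0.001]
contact_force: [-0.5, -0.3, -0.4]
width: 0.5
```

Run:
```python
from k import *
np.set_printoptions(precision=2,suppress=True)
s=arm.get_state(); print(s['clock'],s['contact_force'],s['width'],s['eef_pos'],s['joints'])
W3=vert(H+85*CX+115*UP); plan(cur(),W3,3)
snap('wrist','w10')
```

```text
13.7 [-0.47 -0.26 -0.38] 0.5169814629872 [674.53 -26.24 263.75] [-0.12  0.15  1.5  -0.    1.5  -1.54]
3 rows of [0.63, -0.03, 2.96, -0.02, -0.06, 0.03]
path [[668, -26, 234], [662, -25, 205], [655, -24, 175]]
```

View pics/w10.png

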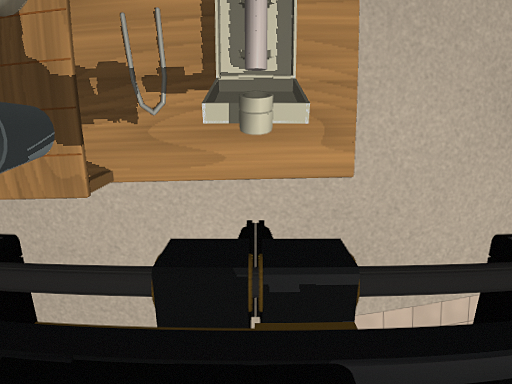

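The cap at (256,112) lines up with the closed fingers at x≈256, and the tube is in the tray above it. Lowering behind the lid.

Request:
jog_arm:
  rows:
    - [0.6,0,3,0,0,0]
    - [0.6,0,3,0,0,0]
    - [0.6,0,2.9,0,0,0]
    - [0,0,0,0,0,0]

```text
clock: 14.25
eef_pos: [653.8, -23.0, 174.9]
tcp_rot: [-0.23, -3.128, 0.001]
contact_force: [0.1, 0.4, -0.3]
width: 0.6
```

Run:
```python
from k import *
np.set_printoptions(precision=2,suppress=True)
s=arm.get_state(); print(s['clock'],s['contact_force'],s['eef_pos'])
p=s['eef_pos']; 
for th in [107,100,93,86,79,72,65,58,51,44,37,30,24,18,12]:
    q=lidpt(th,-126,20)+10*np.sin(np.radians(th))*CX
    d=q-p; print(th,q.round(),np.round([-(d@CX)/10,d@CY/10,-d[2]/10],2).tolist()); p=q
```

```text
14.25 [ 0.07  0.4  -0.34] [653.76 -23.02 174.87]
107 [636. -21. 175.] [1.76, -0.11, 0.02]
100 [622. -19. 181.] [1.41, -0.0, -0.6]
93 [608. -17. 185.] [1.49, 0.0, -0.42]
86 [592. -15. 187.] [1.54, 0.0, -0.23]
79 [577. -13. 188.] [1.57, 0.0, -0.04]
72 [561. -10. 186.] [1.58, -0.0, 0.15]
65 [546.  -8. 183.] [1.57, -0.0, 0.34]
58 [530.  -6. 177.] [1.53, 0.0, 0.52]
51 [516.  -3. 171.] [1.47, 0.0, 0.69]
44 [502.  -1. 162.] [1.38, -0.0, 0.86]
37 [490.   0. 152.] [1.28, 0.0, 1.01]
30 [478.   2. 140.] [1.15, -0.0, 1.15]
24 [470.   3. 130.] [0.88, -0.0, 1.08]
18 [462.   5. 118.] [0.77, 0.0, 1.16]
12 [456.   6. 106.] [0.64, 0.0, 1.22]
```

Request:
jog_arm:
  rows:
    - [1.7,-0.1,0,0,0,0]
    - [1.4,0,-0.3,0,0,0]
    - [1.5,0,-0.3,0,0,0]
    - [1.5,0,-0.2,0,0,0]
    - [1.5,0,0,0,0,0]
    - [1.5,0,0.1,0,0,0]

```text
clock: 15.0
eef_pos: [566.1, -11.1, 185.4]
tcp_rot: [0.23, 3.131, -0.002]
contact_force: [0.4, -0.4, -0.9]
width: 0.4
```

Run:
```python
from k import *
np.set_printoptions(precision=2,suppress=True)
s=arm.get_state(); print(s['clock'],s['contact_force'],s['eef_pos'])
snap('side','d11'); im=cv2.imread('pics/d11.png')[130:250,190:320]; cv2.imwrite('pics/d11c.png',cv2.resize(im,None,fx=5,fy=5,interpolation=2))
```

```text
15.0 [ 0.42 -0.35 -0.91] [566.1  -11.14 185.38]
```

View pics/d11c.png

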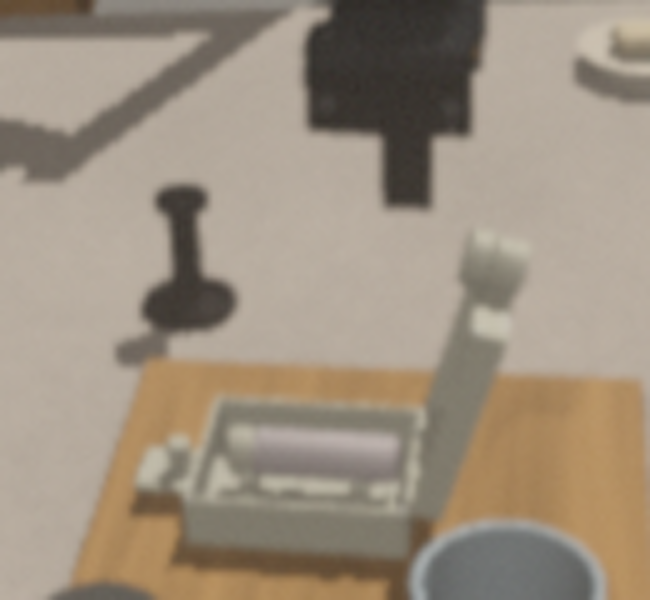

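Run:
```python
from k import *
np.set_printoptions(precision=1,suppress=True)
d=vision.camera_model('side')
print(proj(d,cur()[:3,3]), proj(d,CC+np.array([[0,0,30]])-58*CX-46*CY), proj(d,CC+30*UP+58*CX+46*CY),proj(d,CC+30*UP-58*CX+46*CY))
for th in (98,100,102,104,106): print(th,proj(d,[lidpt(th,-116,18,-46),lidpt(th,-116,0,-46),lidpt(th,-142,20),lidpt(th,-142,6),lidpt(th,-116,18,46),lidpt(th,-128,20,14)]).ravel(), lidpt(th,-142,20))
im=cv2.imread('pics/d11.png')[165:245,260:310]; cv2.imwrite('pics/d11d.png',cv2.resize(im,None,fx=8,fy=7,interpolation=2))
```

```text
[[270.1 180.3]] [[226.1 229.3]] [[274.2 211.1]] [[232.7 208.7]]
98 [285.6 195.8 278.  194.5 289.3 176.6 283.5 175.7 287.7 176.2 288.6 178.6] [610.5 -17.6 197.8]
100 [287.2 196.3 279.7 194.8 291.2 177.2 285.5 176.1 289.2 176.7 290.3 179.2] [615.2 -18.3 196.4]
102 [288.8 196.9 281.4 195.1 293.2 177.9 287.5 176.6 290.7 177.2 292.  179.8] [619.9 -19.  194.7]
104 [290.4 197.5 283.  195.6 295.1 178.7 289.5 177.2 292.2 177.8 293.7 180.5] [624.5 -19.7 192.9]
106 [292.  198.2 284.7 196.  297.  179.5 291.4 177.8 293.6 178.4 295.4 181.2] [629.1 -20.4 191. ]
```

View pics/d11d.png

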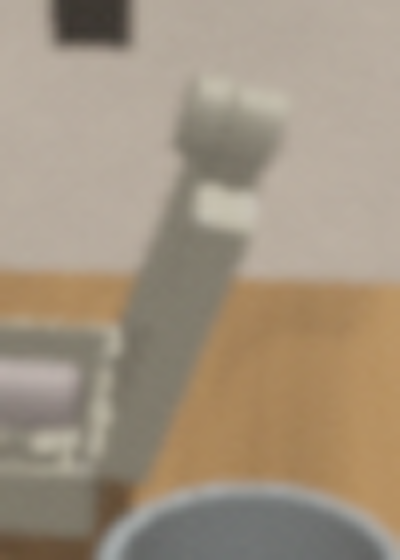

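Request:
jog_arm:
  rows:
    - [0,0,0,0,0,0]

```text
clock: 15.18
eef_pos: [566.7, -11.2, 185.3]
tcp_rot: [0.23, 3.131, -0.002]
contact_force: [-0.3, 0.4, -0.3]
width: 0.6
```

Run:
```python
from k import *
np.set_printoptions(precision=1,suppress=True)
d=vision.camera_model('side');s=vision.camera_model('scene')
print(arm.get_state()['eef_pos'],arm.get_state()['width'])
p=cur()[:3,3]
print(proj(d,[p,p+[0,0,20]]).ravel(),proj(s,[p,p+[0,0,20]]).ravel(), 'init',proj(d,[(602,0,186),(698,0,186)]).ravel())
snap('side','d12');snap('scene','s12')
im=cv2.imread('pics/d12.png')[150:220,240:320]; cv2.imwrite('pics/d12c.png',cv2.resize(im,None,fx=8,fy=8,interpolation=2))
im=cv2.imread('pics/s12.png')[130:250,190:340]; cv2.imwrite('pics/s12c.png',cv2.resize(im,None,fx=5,fy=5,interpolation=2))
```

```text
[566.7 -11.2 185.3] 0.6228534739086403
[271.  180.3 271.  173.1] [247.3 178.6 247.  173.2] init [285.  177.3 323.6 176.3]
```

View pics/d12c.png

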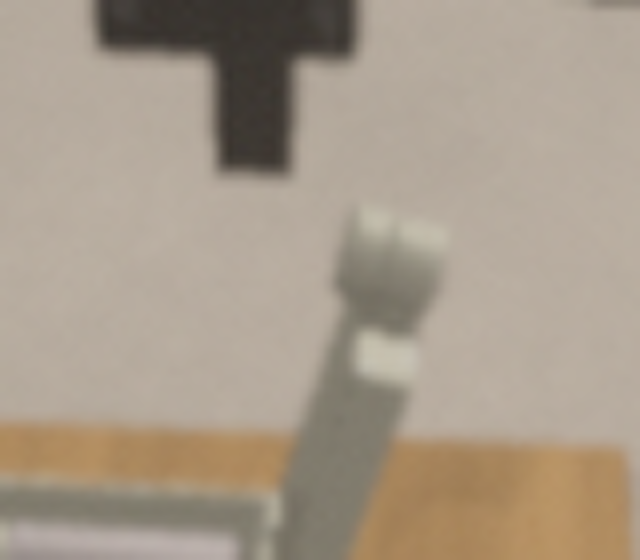

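View pics/s12c.png

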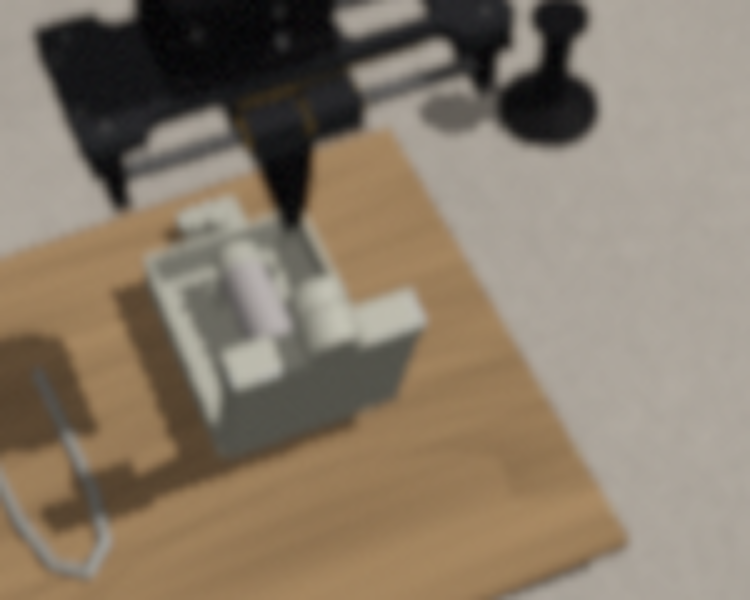

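The fingers passed just above the cap and the lid didn't move. The visible fingertip at side (271,171) is about 20 mm above where the TCP projects. I'll go back behind the lid and come in lower.

Request:
jog_arm:
  rows:
    - [0,0,-2.5,0,0,0]
    - [-3,0,-0.5,0,0,0]
    - [-3,0,0,0,0,0]
    - [-3,0,0,0,0,0]
    - [0,0,3,0,0,0]
    - [0,0,3,0,0,0]
    - [0,0,0,0,0,0]

```text
clock: 16.15
eef_pos: [654.4, -24.4, 151.6]
tcp_rot: [-0.23, -3.128, 0.001]
contact_force: [-0.2, 1.1, -0.1]
width: 0.2
```

Run:
```python
from k import *
np.set_printoptions(precision=1,suppress=True)
d=vision.camera_model('side')
st=arm.get_state();print(st['clock'],st['eef_pos'],st['contact_force'])
p=cur()[:3,3]; print(proj(d,p))
snap('side','d13')
im=cv2.imread('pics/d13.png')[150:220,240:340]; cv2.imwrite('pics/d13c.png',cv2.resize(im,None,fx=8,fy=8,interpolation=2))
```

```text
16.15 [654.4 -24.4 151.6] [-0.2  1.1 -0.1]
[[306.7 193.7]]
```

View pics/d13c.png

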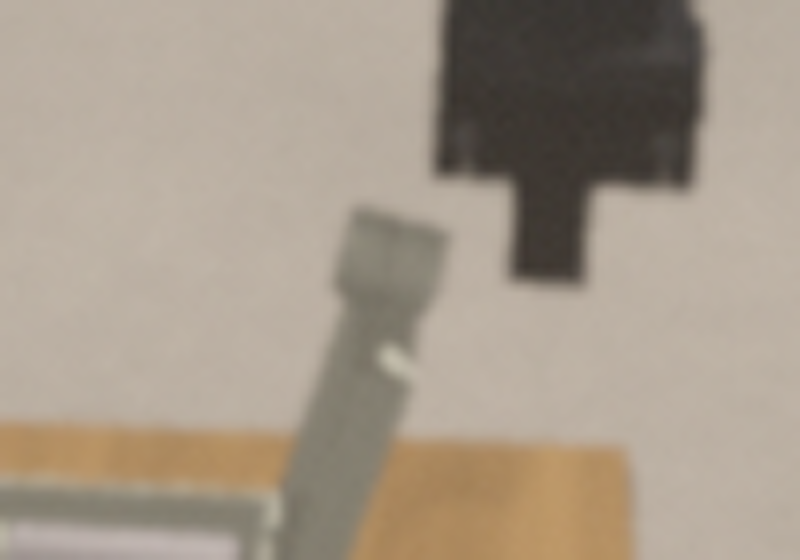

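Tip is now level with the cap's lower edge, so it will push on the cap. Sweeping slowly toward the robot.

Request:
jog_arm:
  rows:
    - [1.7,0,0,0,0,0]
    - [1.4,0,-0.2,0,0,0]
    - [1.5,0,-0.3,0,0,0]
    - [1.5,0,-0.2,0,0,0]

```text
clock: 16.7
eef_pos: [595.5, -15.5, 163.7]
tcp_rot: [0.23, 3.129, -0.002]
contact_force: [0.3, -0.1, 1.3]
width: 0.6
```

Run:
```python
from k import *
np.set_printoptions(precision=1,suppress=True)
st=arm.get_state();print(st['clock'],st['eef_pos'],st['contact_force'])
snap('side','d14')
im=cv2.imread('pics/d14.png')[150:250,220:320]; cv2.imwrite('pics/d14c.png',cv2.resize(im,None,fx=6,fy=6,interpolation=2))
```

```text
16.7 [595.5 -15.5 163.7] [ 0.3 -0.1  1.3]
```

View pics/d14c.png

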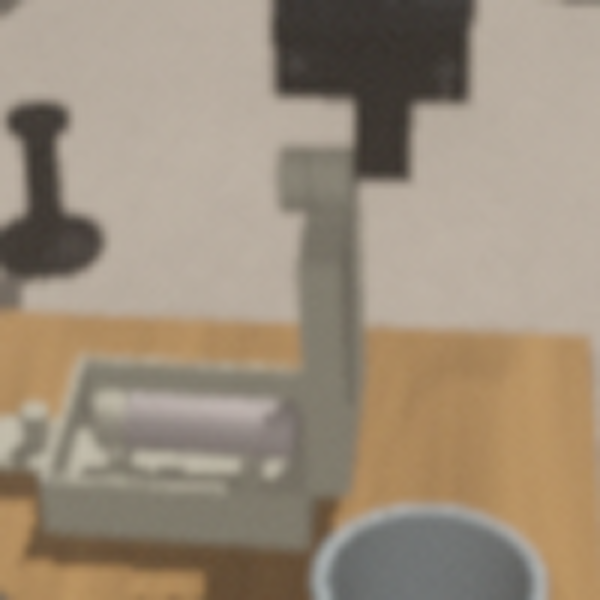

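The lid is upright and the finger is at mid-cap. Continuing along the arc.

Request:
jog_arm:
  rows:
    - [1.6,0,0.1,0,0,0]
    - [1.6,0,0.2,0,0,0]
    - [1.6,0,0.35,0,0,0]
    - [1.5,0,0.5,0,0,0]
    - [1.5,0,0.7,0,0,0]

```text
clock: 17.38
eef_pos: [517.5, -4.0, 143.2]
tcp_rot: [0.23, 3.132, -0.002]
contact_force: [0.6, -1.3, -0.4]
width: 0.4
```

Run:
```python
from k import *
np.set_printoptions(precision=1,suppress=True)
st=arm.get_state();print(st['clock'],st['eef_pos'],st['contact_force'])
snap('side','d15')
im=cv2.imread('pics/d15.png')[150:250,200:300]; cv2.imwrite('pics/d15c.png',cv2.resize(im,None,fx=6,fy=6,interpolation=2))
```

```text
17.375 [517.5  -4.  143.2] [ 0.6 -1.3 -0.4]
```

View pics/d15c.png

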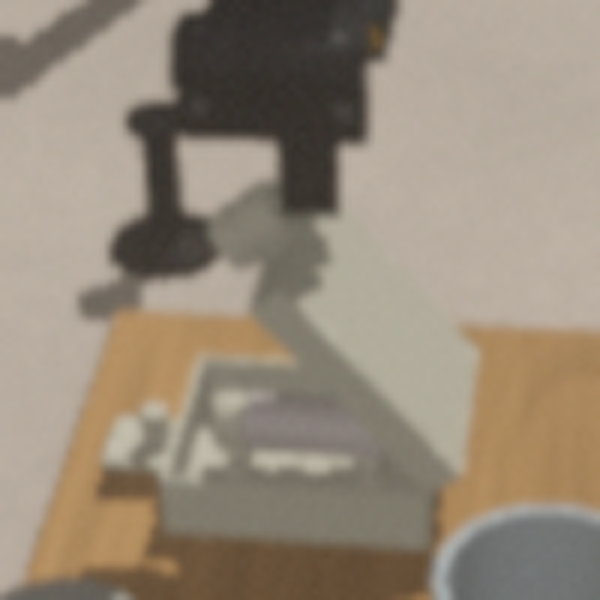

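Request:
jog_arm:
  rows:
    - [1.4,0,0.9,0,0,0]
    - [1.3,0,1.0,0,0,0]
    - [1.15,0,1.15,0,0,0]
    - [0.9,0,1.1,0,0,0]
    - [0.8,0,1.1,0,0,0]
    - [0,0,0,0,0,0]

```text
clock: 18.18
eef_pos: [462.5, 4.1, 89.7]
tcp_rot: [-0.23, -3.132, 0.001]
contact_force: [0.8, 0.5, -0.7]
width: 0.5
```

Run:
```python
from k import *
np.set_printoptions(precision=1,suppress=True)
st=arm.get_state();print(st['clock'],st['eef_pos'],st['contact_force'])
print('shut cap', lidpt(0,-128,20), 'th10',lidpt(10,-128,20))
snap('side','d16');snap('wrist','w16')
im=cv2.imread('pics/d16.png')[150:250,200:300]; cv2.imwrite('pics/d16c.png',cv2.resize(im,None,fx=6,fy=6,interpolation=2))
```

```text
18.175 [462.5   4.1  89.7] [ 0.8  0.5 -0.7]
shut cap [444.8   7.1  80. ] th10 [450.1   6.3 101.9]
```

View pics/d16c.png

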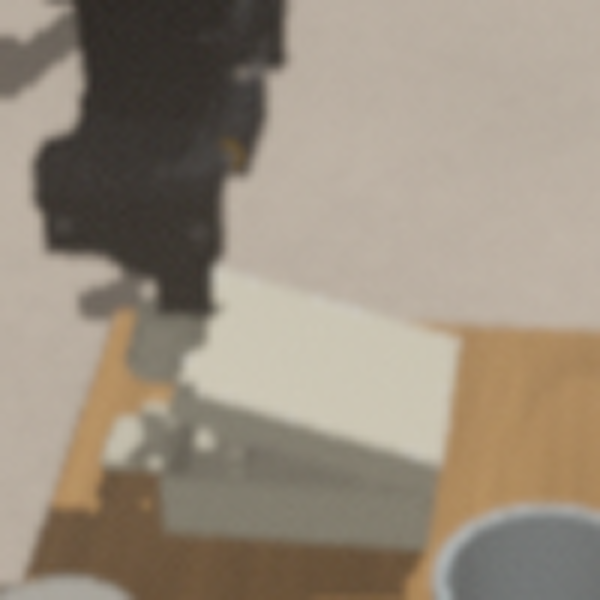

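View pics/w16.png

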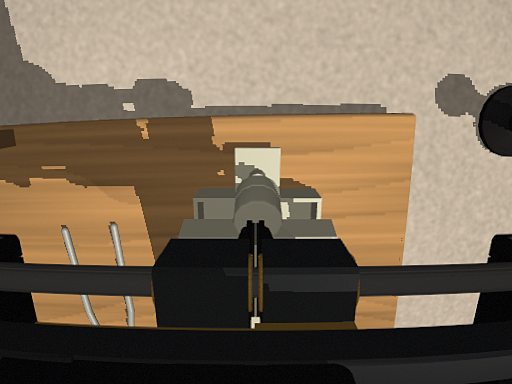

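Request:
jog_arm:
  rows:
    - [0.5,0.05,0.3,0,0,0]
    - [0.5,0.05,0.3,0,0,0]
    - [0.3,0,0.3,0,0,0]
    - [0,0,0,0,0,0]

```text
clock: 18.77
eef_pos: [450.7, 6.8, 81.7]
tcp_rot: [0.23, 3.132, -0.002]
contact_force: [0.3, 0.4, -0.2]
width: 0.4
```

Request:
jog_arm:
  rows:
    - [0.1,0,0.2,0,0,0]
    - [0,0,0.1,0,0,0]
    - [0,0,0,0,0,0]

```text
clock: 19.15
eef_pos: [450.2, 6.9, 79.0]
tcp_rot: [0.23, 3.131, -0.002]
contact_force: [0.1, 0.2, -0.5]
width: 0.6
```

Run:
```python
from k import *
np.set_printoptions(precision=1,suppress=True)
st=arm.get_state();print(st['clock'],st['eef_pos'],st['contact_force'])
snap('side','d17');snap('wrist','w17')
im=cv2.imread('pics/d17.png')[150:250,200:300]; cv2.imwrite('pics/d17c.png',cv2.resize(im,None,fx=6,fy=6,interpolation=2))
im=cv2.imread('pics/w17.png')[130:260,180:330]; cv2.imwrite('pics/w17c.png',cv2.resize(im,None,fx=5,fy=4.5,interpolation=2))
```

```text
19.15 [450.2   6.9  79. ] [ 0.1  0.2 -0.5]
```

View pics/d17c.png

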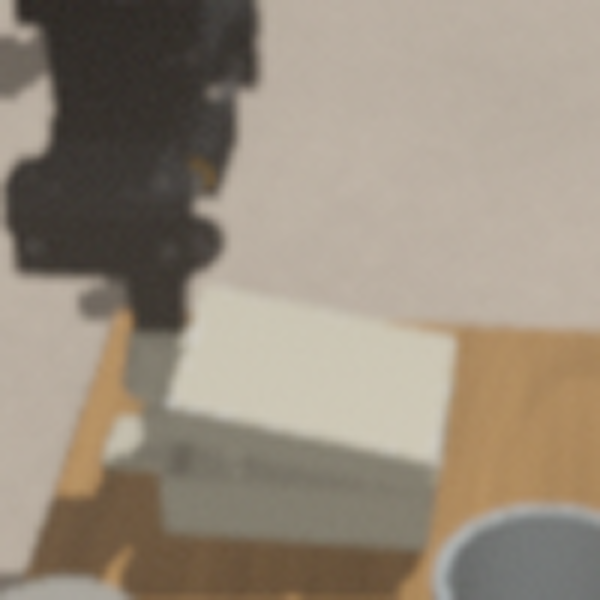

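View pics/w17c.png

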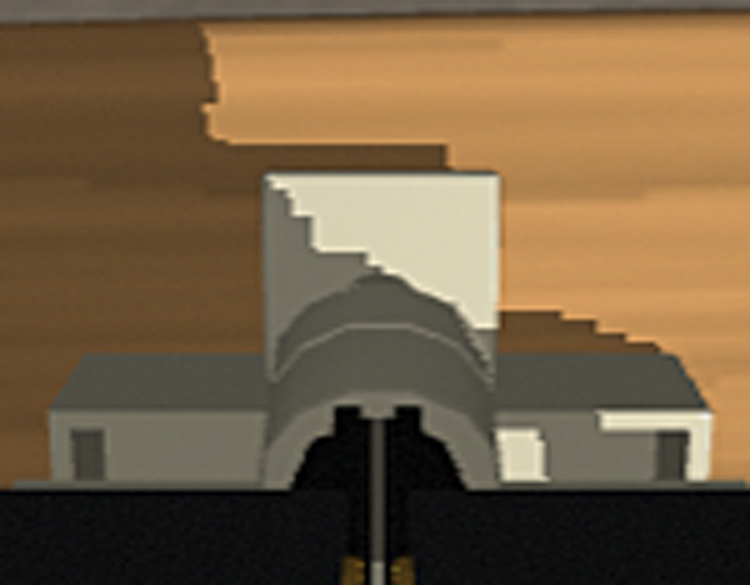

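The fingertips are centred on the cap top. Pressing down in steps.

Request:
jog_arm:
  rows:
    - [0,0,0.2,0,0,0]
    - [0,0,0.2,0,0,0]
    - [0,0,0,0,0,0]

```text
clock: 19.62
eef_pos: [450.0, 6.9, 74.8]
tcp_rot: [0.23, 3.132, -0.002]
contact_force: [-0.3, 0.4, -0.4]
width: 0.5
```

Request:
jog_arm:
  rows:
    - [0,0,0.2,0,0,0]
    - [0,0,0.1,0,0,0]
    - [0,0,0,0,0,0]

```text
clock: 20.0
eef_pos: [450.2, 6.9, 72.0]
tcp_rot: [0.23, 3.131, -0.002]
contact_force: [0.6, 0.1, -0.3]
width: 0.3
```

Request:
jog_arm:
  rows:
    - [0,0,0.2,0,0,0]
    - [0,0,0,0,0,0]

```text
clock: 20.25
eef_pos: [450.1, 6.9, 69.9]
tcp_rot: [0.23, 3.132, -0.002]
contact_force: [0.5, -0.5, -1.0]
width: 0.6
```

Request:
jog_arm:
  rows:
    - [0,0,0.2,0,0,0]
    - [0,0,0,0,0,0]

```text
clock: 20.5
eef_pos: [450.1, 6.9, 67.9]
tcp_rot: [0.23, 3.132, -0.002]
contact_force: [0.1, -0.6, -0.2]
width: 0.6
```

Request:
jog_arm:
  rows:
    - [0,0,0.2,0,0,0]
    - [0,0,0,0,0,0]

```text
clock: 20.75
eef_pos: [450.1, 6.9, 65.9]
tcp_rot: [0.23, 3.132, -0.002]
contact_force: [-1.0, 0.9, -0.4]
width: 0.8
```

Request:
jog_arm:
  rows:
    - [0,0,0.2,0,0,0]
    - [0,0,0,0,0,0]

```text
clock: 21.0
eef_pos: [450.3, 6.9, 64.2]
tcp_rot: [0.23, 3.131, -0.002]
contact_force: [-0.3, 0.4, 1.5]
width: 0.2
```

Run:
```python
from k import *
np.set_printoptions(precision=1,suppress=True)
st=arm.get_state();print(st['clock'],st['eef_pos'],st['contact_force'])
snap('side','d18');snap('wrist','w18')
im=cv2.imread('pics/d18.png')[150:250,200:300]; cv2.imwrite('pics/d18c.png',cv2.resize(im,None,fx=6,fy=6,interpolation=2))
im=cv2.imread('pics/w18.png')[130:260,180:330]; cv2.imwrite('pics/w18c.png',cv2.resize(im,None,fx=5,fy=4.5,interpolation=2))
```

```text
21.0 [450.3   6.9  64.2] [-0.3  0.4  1.5]
```

View pics/d18c.png

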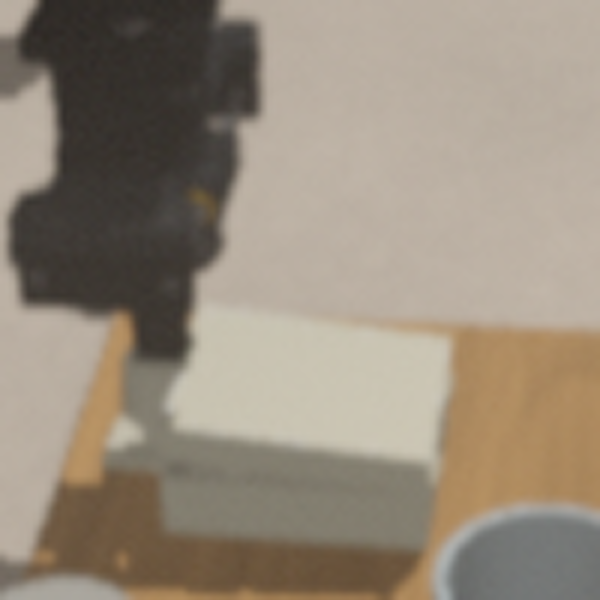

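View pics/w18c.png

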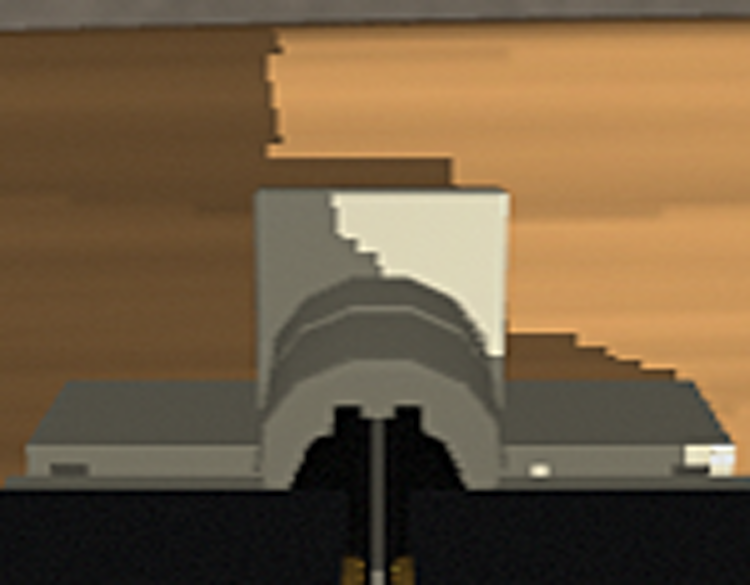

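Resistance is starting, at +1.5 N. The cap front at row ≈360 has moved ahead of the fingertips at row ≈405, so I'll re-centre about 4 mm forward and press on.

Request:
jog_arm:
  rows:
    - [0.2,0,0,0,0,0]
    - [0.2,0,0,0,0,0]
    - [0,0,0.15,0,0,0]
    - [0,0,0,0,0,0]

```text
clock: 21.6
eef_pos: [446.6, 7.5, 63.6]
tcp_rot: [0.23, 3.131, -0.002]
contact_force: [-1.3, -0.5, 6.4]
width: 0.2
```

Request:
jog_arm:
  rows:
    - [0,0,0.15,0,0,0]
    - [0,0,0,0,0,0]

```text
clock: 21.85
eef_pos: [446.3, 7.5, 62.4]
tcp_rot: [0.23, 3.132, -0.002]
contact_force: [-3.1, 0.1, 8.7]
width: 0.5
```

Request:
jog_arm:
  rows:
    - [0,0,0.15,0,0,0]
    - [0,0,0,0,0,0]

```text
clock: 22.1
eef_pos: [445.9, 7.5, 60.7]
tcp_rot: [0.23, 3.133, -0.002]
contact_force: [-4.1, -0.9, 8.8]
width: 0.4
```

Request:
jog_arm:
  rows:
    - [0,0,0.15,0,0,0]
    - [0,0,0,0,0,0]

```text
clock: 22.35
eef_pos: [445.5, 7.6, 57.9]
tcp_rot: [-0.23, -3.133, 0.001]
contact_force: [-1.0, -0.3, 2.3]
width: 0.6
```

The force dropped from 8.8 to 2.3 N, so it clicked. Following it down to the stop.

Request:
jog_arm:
  rows:
    - [0,0,0.2,0,0,0]
    - [0,0,0,0,0,0]

```text
clock: 22.6
eef_pos: [445.9, 7.5, 55.4]
tcp_rot: [0.23, 3.132, -0.002]
contact_force: [0.1, 0.2, -1.1]
width: 0.6
```

Request:
jog_arm:
  rows:
    - [0,0,0.15,0,0,0]
    - [0,0,0,0,0,0]

```text
clock: 22.85
eef_pos: [446.2, 7.5, 54.3]
tcp_rot: [0.23, 3.132, -0.002]
contact_force: [-0.9, 0.1, -1.1]
width: 0.7
```

Request:
jog_arm:
  rows:
    - [0,0,0.1,0,0,0]
    - [0,0,0,0,0,0]

```text
clock: 23.1
eef_pos: [446.3, 7.5, 53.5]
tcp_rot: [0.23, 3.131, -0.002]
contact_force: [0.3, -0.6, 0.0]
width: 0.4
```

Request:
jog_arm:
  rows:
    - [0,0,0.1,0,0,0]
    - [0,0,0,0,0,0]

```text
clock: 23.35
eef_pos: [446.2, 7.5, 52.5]
tcp_rot: [0.23, 3.131, -0.002]
contact_force: [0.2, -0.4, -0.3]
width: 0.5
```

Request:
jog_arm:
  rows:
    - [0,0,0.1,0,0,0]
    - [0,0,0,0,0,0]

```text
clock: 23.6
eef_pos: [446.4, 7.5, 52.0]
tcp_rot: [0.23, 3.131, -0.002]
contact_force: [-1.4, 0.3, 3.8]
width: 0.9
```

Request:
jog_arm:
  rows:
    - [0,0,0.05,0,0,0]
    - [0,0,0,0,0,0]

```text
clock: 23.85
eef_pos: [446.4, 7.5, 51.9]
tcp_rot: [0.23, 3.131, -0.002]
contact_force: [-3.2, -0.0, 6.9]
width: 0.3
```

Request:
jog_arm:
  rows:
    - [-0.03,0,0.05,0,0,0]
    - [0,0,0,0,0,0]
    - [0,0,0,0,0,0]

```text
clock: 24.22
eef_pos: [446.4, 7.5, 51.8]
tcp_rot: [0.23, 3.132, -0.002]
contact_force: [-5.6, 0.7, 10.2]
width: 0.8
```

Run:
```python
from k import *
np.set_printoptions(precision=1,suppress=True)
snap('side','d19');snap('wrist','w19');snap('scene','s19')
st=arm.get_state();print(st['clock'],st['eef_pos'],st['contact_force'])
im=cv2.imread('pics/d19.png')[150:250,190:320]; cv2.imwrite('pics/d19c.png',cv2.resize(im,None,fx=6,fy=6,interpolation=2))
im=cv2.imread('pics/w19.png')[130:260,180:330]; cv2.imwrite('pics/w19c.png',cv2.resize(im,None,fx=5,fy=4.5,interpolation=2))
```

```text
24.375 [446.4   7.4  51.8] [-5.9 -0.2 10.1]
```

View pics/d19c.png

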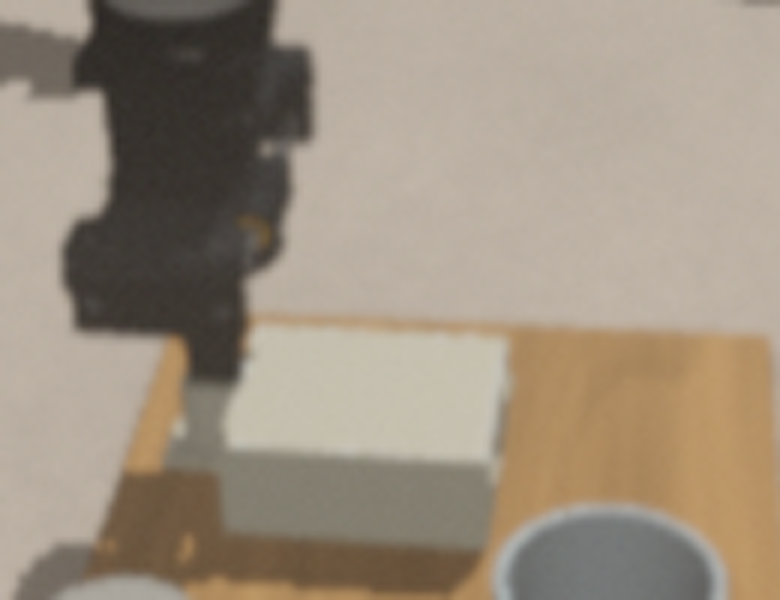

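View pics/w19c.png

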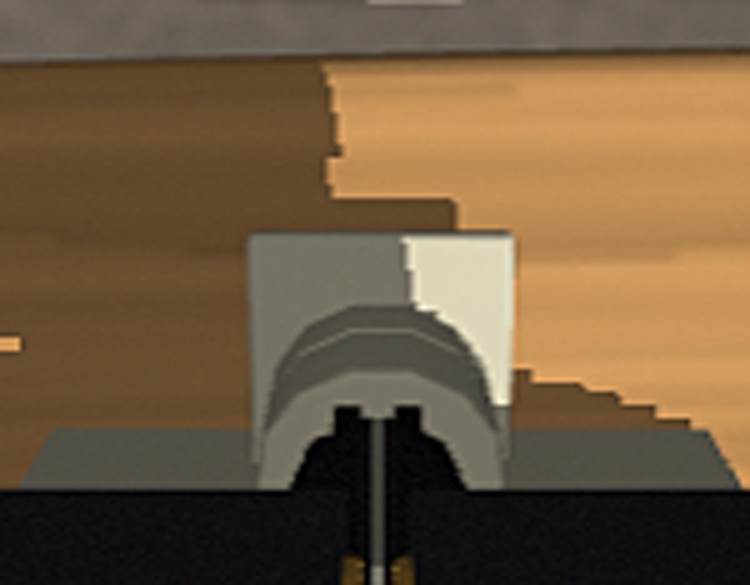

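View pics/s19.png

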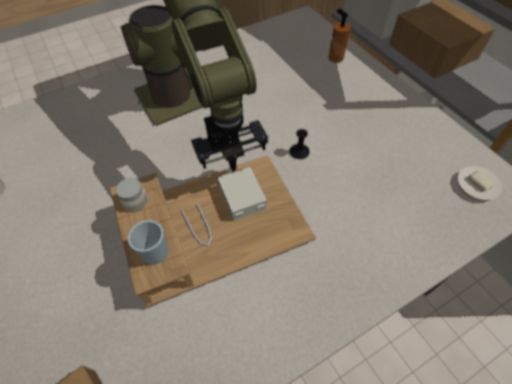

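The lid is shut and the push is 10.1 N. There is a 6 N sideways load, so I'll relieve it to avoid a slip.

Request:
jog_arm:
  rows:
    - [0.05,0,0,0,0,0]
    - [0,0,0,0,0,0]

```text
clock: 24.62
eef_pos: [446.4, 7.5, 51.8]
tcp_rot: [0.23, 3.131, -0.002]
contact_force: [-4.2, 0.3, 8.2]
width: 0.9
```

Request:
jog_arm:
  rows:
    - [0.03,0,0,0,0,0]
    - [0,0,0,0,0,0]

```text
clock: 24.88
eef_pos: [446.4, 7.4, 51.8]
tcp_rot: [0.23, 3.13, -0.002]
contact_force: [-3.2, 0.7, 7.8]
width: 0.5
```

Request:
jog_arm:
  rows:
    - [0.05,0,0.05,0,0,0]
    - [0,0,0,0,0,0]
    - [0,0,0,0,0,0]

```text
clock: 25.25
eef_pos: [446.5, 7.4, 51.8]
tcp_rot: [0.23, 3.129, -0.002]
contact_force: [-3.2, -1.1, 8.6]
width: 0.5
```

Request:
jog_arm:
  rows:
    - [0.02,0,0.04,0,0,0]
    - [0,0,0,0,0,0]
    - [0,0,0,0,0,0]

```text
clock: 25.62
eef_pos: [446.5, 7.4, 51.8]
tcp_rot: [0.23, 3.129, -0.002]
contact_force: [-2.8, 0.6, 10.8]
width: 0.7
```

Request:
jog_arm:
  rows:
    - [0,0,0,0,0,0]
    - [0,0,0,0,0,0]
    - [0,0,0,0,0,0]

```text
clock: 26.0
eef_pos: [446.5, 7.4, 51.7]
tcp_rot: [0.23, 3.129, -0.002]
contact_force: [-3.7, 0.3, 10.1]
width: 0.4
```

The push is steady at about 10 N. Handing in.

Run:
```python
from cell import arm
s=arm.get_state(); print(s['clock'],s['contact_force'],s['eef_pos']); print(arm.close_job())
```

```text
26.0 [-3.668388    0.29389338 10.12239626] [446.45262817   7.44798854  51.72151134]
the job is handed in; nothing more can be done
None
```

The tube is lying in the cradle, released, and the lid is snapped shut. I handed the job in at 26.0 s, still pressing on the snap cap.

- **Tube:** it went onto both rests with its white cap toward the robot, and pictures after I let go showed it seated. The closed lid hides it now.
- **Click:** the push reached about 9 N at my readings, then dropped to near zero. I took that as the click, then pressed on until the lid met its stop. The last side picture shows the lid flat and level.
- **Final push:** 10.1 N down, with about 4 N sideways that I reduced but did not remove.
- **Other things:** the cup, jar, scraper and hair elastic holder look unmoved in the last scene picture.

Three readings disagreed with what I expected:
- **Fingertips:** they sat about 15–27 mm above the reported tool point. My first pass over the lid therefore missed without touching it, and I repeated it lower.
- **Grip width:** it read about 20 mm on the 26 mm tube.
- **Lowering the tube:** it met about 14 N on the rests as it went down, and I eased off before releasing it.

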